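# Stocktake of topping tins by weight

## Task

Do the closing stocktake of the topping tins standing between the two trays: lift each tin to feel whether it is full or empty, and stand the full ones upright in the tray with the loop handles and the empty ones upright in the tray without handles. Once all of them are sorted, and not before, turn the stock dial so that its pointer stands at the group with as many pips as there are full tins. Leave the small portion cup, the black cup lid and the card box where they are.

Things in the scene. Friction and masses are not known exactly. Their poses are not given: they have to be found in the camera images.
- tin_a_mid (a point): Centre (23 mm above its base) of a plain metal tin with a closed lid, 56 mm across, 46 mm high, z up along its axis. All tins look the same; an empty one weighs about 75 g and a full one about 350 g (each within 12 %). None if this tin is absent.
- tin_b_mid (a point): Centre (23 mm above its base) of a plain metal tin with a closed lid, 56 mm across, 46 mm high, z up along its axis. All tins look the same; an empty one weighs about 75 g and a full one about 350 g (each within 12 %). None if this tin is absent.
- tin_c_mid (a point): Centre (23 mm above its base) of a plain metal tin with a closed lid, 56 mm across, 46 mm high, z up along its axis. All tins look the same; an empty one weighs about 75 g and a full one about 350 g (each within 12 %). None if this tin is absent.
- tin_d_mid (a point): Centre (23 mm above its base) of a plain metal tin with a closed lid, 56 mm across, 46 mm high, z up along its axis. All tins look the same; an empty one weighs about 75 g and a full one about 350 g (each within 12 %). None if this tin is absent.
- tin_e_mid (a point): Centre (23 mm above its base) of a plain metal tin with a closed lid, 56 mm across, 46 mm high, z up along its axis. All tins look the same; an empty one weighs about 75 g and a full one about 350 g (each within 12 %). None if this tin is absent.
- tin_f_mid (a point): Centre (23 mm above its base) of a plain metal tin with a closed lid, 56 mm across, 46 mm high, z up along its axis. All tins look the same; an empty one weighs about 75 g and a full one about 350 g (each within 12 %). None if this tin is absent.
- tin_g_mid (a point): Centre (23 mm above its base) of a plain metal tin with a closed lid, 56 mm across, 46 mm high, z up along its axis. All tins look the same; an empty one weighs about 75 g and a full one about 350 g (each within 12 %). None if this tin is absent.
- handled_tray_floor (a point): Centre of the inner floor of the fixed steel tray that has an upright wire loop handle at each short end (for FULL tins). Its long side lies along this frame's x. Inside 272 x 84 mm, floor 5 mm above the work surface, walls 4 mm thick and 18 mm high over the surface, handles 44 mm high and 151 mm from the centre.
- plain_tray_floor (a point): Centre of the inner floor of the fixed steel tray without handles (for EMPTY tins); same size otherwise, long side along this frame's x, floor 5 mm above the work surface, walls 18 mm high.
- dial_grip (a point): Point on the axis of the stock dial's knob, 38 mm above the work surface: middle of the black grip bar, 46 mm long (along this frame's x, +x towards the white pointer line), 14 mm wide, its top 53 mm and its foot 13 mm above the surface. The frame turns with the knob; the vertical axis stays. The round fixed base is 98 mm across and 13 mm high.
- dial_mark0 (a point): Point on the dial's fixed base, 40 mm out from the dial's axis, where the pointer is at joint value 0 (a short white line, no pips).
- stock_dial (a joint): Angle of the stock dial, rad, growing clockwise seen from above, range 0 to 2.6; starts below 0.3. The group of one white pip on the base lies at 0.95, of two pips at 1.60, of three pips at 2.25. It turns stiffly (0.04 N m) and stays where it is left.
- portion_cup: Bystander: small open white cup, 57 mm across, 26 mm high, origin at the centre of its underside; leave it where it stands.
- sip_lid: Bystander: round black cup lid, 94 mm across, 19 mm high, origin at the centre of its underside; leave it where it stands.
- card_box: Bystander: white card box with a blue band, 61 x 91 x 35 mm, lying flat, origin at the centre of its underside; leave it where it stands.
Things that resemble listed ones, but are neither listed nor needed, are in the scene too. What is shaped like the part that bears tin_f_mid but red is not meant.

How it is judged (in metres and radians):
On the way, in this order (a step that is already met when the one before it is completed fails the run):
1. every tin stands upright in its right tray: the full ones in the handled tray, the empty ones in the plain tray (((x of tin_a_mid in the frame of handled_tray_floor between -0.12 and 0.12 m and y of tin_a_mid in the frame of handled_tray_floor between -0.025 and 0.025 m and z of tin_a_mid in the frame of handled_tray_floor between 0.016 and 0.029 m and angle between tin_a_mid's own z axis and vertical below 0.12 rad and contact force between tin_a and handled_tray above 1.9 N) or (x of tin_a_mid in the frame of plain_tray_floor between -0.12 and 0.12 m and y of tin_a_mid in the frame of plain_tray_floor between -0.025 and 0.025 m and z of tin_a_mid in the frame of plain_tray_floor between 0.016 and 0.029 m and angle between tin_a_mid's own z axis and vertical below 0.12 rad and contact force between tin_a and plain_tray below 1.9 N)) and ((x of tin_b_mid in the frame of handled_tray_floor between -0.12 and 0.12 m and y of tin_b_mid in the frame of handled_tray_floor between -0.025 and 0.025 m and z of tin_b_mid in the frame of handled_tray_floor between 0.016 and 0.029 m and angle between tin_b_mid's own z axis and vertical below 0.12 rad and contact force between tin_b and handled_tray above 1.9 N) or (x of tin_b_mid in the frame of plain_tray_floor between -0.12 and 0.12 m and y of tin_b_mid in the frame of plain_tray_floor between -0.025 and 0.025 m and z of tin_b_mid in the frame of plain_tray_floor between 0.016 and 0.029 m and angle between tin_b_mid's own z axis and vertical below 0.12 rad and contact force between tin_b and plain_tray below 1.9 N)) and ((x of tin_c_mid in the frame of handled_tray_floor between -0.12 and 0.12 m and y of tin_c_mid in the frame of handled_tray_floor between -0.025 and 0.025 m and z of tin_c_mid in the frame of handled_tray_floor between 0.016 and 0.029 m and angle between tin_c_mid's own z axis and vertical below 0.12 rad and contact force between tin_c and handled_tray above 1.9 N) or (x of tin_c_mid in the frame of plain_tray_floor between -0.12 and 0.12 m and y of tin_c_mid in the frame of plain_tray_floor between -0.025 and 0.025 m and z of tin_c_mid in the frame of plain_tray_floor between 0.016 and 0.029 m and angle between tin_c_mid's own z axis and vertical below 0.12 rad and contact force between tin_c and plain_tray below 1.9 N)) and ((x of tin_d_mid in the frame of handled_tray_floor between -0.12 and 0.12 m and y of tin_d_mid in the frame of handled_tray_floor between -0.025 and 0.025 m and z of tin_d_mid in the frame of handled_tray_floor between 0.016 and 0.029 m and angle between tin_d_mid's own z axis and vertical below 0.12 rad and contact force between tin_d and handled_tray above 1.9 N) or (x of tin_d_mid in the frame of plain_tray_floor between -0.12 and 0.12 m and y of tin_d_mid in the frame of plain_tray_floor between -0.025 and 0.025 m and z of tin_d_mid in the frame of plain_tray_floor between 0.016 and 0.029 m and angle between tin_d_mid's own z axis and vertical below 0.12 rad and contact force between tin_d and plain_tray below 1.9 N)) and ((x of tin_e_mid in the frame of handled_tray_floor between -0.12 and 0.12 m and y of tin_e_mid in the frame of handled_tray_floor between -0.025 and 0.025 m and z of tin_e_mid in the frame of handled_tray_floor between 0.016 and 0.029 m and angle between tin_e_mid's own z axis and vertical below 0.12 rad and contact force between tin_e and handled_tray above 1.9 N) or (x of tin_e_mid in the frame of plain_tray_floor between -0.12 and 0.12 m and y of tin_e_mid in the frame of plain_tray_floor between -0.025 and 0.025 m and z of tin_e_mid in the frame of plain_tray_floor between 0.016 and 0.029 m and angle between tin_e_mid's own z axis and vertical below 0.12 rad and contact force between tin_e and plain_tray below 1.9 N)) and ((x of tin_f_mid in the frame of handled_tray_floor between -0.12 and 0.12 m and y of tin_f_mid in the frame of handled_tray_floor between -0.025 and 0.025 m and z of tin_f_mid in the frame of handled_tray_floor between 0.016 and 0.029 m and angle between tin_f_mid's own z axis and vertical below 0.12 rad and contact force between tin_f and handled_tray above 1.9 N) or (x of tin_f_mid in the frame of plain_tray_floor between -0.12 and 0.12 m and y of tin_f_mid in the frame of plain_tray_floor between -0.025 and 0.025 m and z of tin_f_mid in the frame of plain_tray_floor between 0.016 and 0.029 m and angle between tin_f_mid's own z axis and vertical below 0.12 rad and contact force between tin_f and plain_tray below 1.9 N)) and ((x of tin_g_mid in the frame of handled_tray_floor between -0.12 and 0.12 m and y of tin_g_mid in the frame of handled_tray_floor between -0.025 and 0.025 m and z of tin_g_mid in the frame of handled_tray_floor between 0.016 and 0.029 m and angle between tin_g_mid's own z axis and vertical below 0.12 rad and contact force between tin_g and handled_tray above 1.9 N) or (x of tin_g_mid in the frame of plain_tray_floor between -0.12 and 0.12 m and y of tin_g_mid in the frame of plain_tray_floor between -0.025 and 0.025 m and z of tin_g_mid in the frame of plain_tray_floor between 0.016 and 0.029 m and angle between tin_g_mid's own z axis and vertical below 0.12 rad and contact force between tin_g and plain_tray below 1.9 N))), for 0.3 s.
2. the stock dial's pointer stands at the group with as many pips as there are full tins (within 0.12 rad) (((contact force between handled_tray and anything else below 4.9 N and value of joint stock_dial between 0.83 and 1.07 rad) or (contact force between handled_tray and anything else between 4.9 and 8.4 N and value of joint stock_dial between 1.48 and 1.72 rad) or (contact force between handled_tray and anything else above 8.4 N and value of joint stock_dial between 2.13 and 2.37 rad))), for 0.3 s.
At the end, for the whole second after the job is handed in: Every full tin stands upright (within 0.12 rad) on the floor of the tray with handles and every empty tin on the floor of the plain tray, and the dial's pointer is within 0.12 rad of the group with as many pips as there are full tins (all of step 1 and ((contact force between handled_tray and anything else below 4.9 N and value of joint stock_dial between 0.83 and 1.07 rad) or (contact force between handled_tray and anything else between 4.9 and 8.4 N and value of joint stock_dial between 1.48 and 1.72 rad) or (contact force between handled_tray and anything else above 8.4 N and value of joint stock_dial between 2.13 and 2.37 rad))); the robot touches nothing.
It fails at once if the portion cup is moved by more than 3 cm or tipped over (distance of portion_cup from where it was at the start of the episode above 0.03 m or angle between portion_cup's own z axis and vertical above 0.4 rad).
It fails at once if the black cup lid is moved by more than 3 cm or tipped over (distance of sip_lid from where it was at the start of the episode above 0.03 m or angle between sip_lid's own z axis and vertical above 0.4 rad).
It fails at once if the card box is moved by more than 3 cm or tipped over (distance of card_box from where it was at the start of the episode above 0.03 m or angle between card_box's own z axis and vertical above 0.4 rad).
Of tin_a, tin_b, tin_c, tin_d, tin_e, tin_f, tin_g only 5 to 7 are there at a start; the rules pass over those that are not, and their reading is None.
At some moment in a run one of tin_a, tin_b, tin_c, tin_d, tin_e, tin_f, tin_g may be knocked a few centimetres aside while the robot is not near it.
Once in a run the grip may slacken for a moment while it holds something.
It also fails if it takes over 210 s, if anything falls off the work surface, if the arm or the gripper's body presses on something with over 40 N, if the wrist force passes 120 N, or if a joint passes its speed limit or range.

## Robot

A 6-joint arm with a two-finger parallel gripper is mounted at the origin on a cart in front of the work surface, level with it; the furniture and walls round the work are solid. World frame = base frame: x ahead of the robot, y to its left, z up, the work surface at z = 0. Lengths are in m, angles in degrees, forces in N, time in s.
With the tool pointing down it reaches from about 0.4 to 0.825 m from the base axis. Payload 7 kg.
Tool frame: the origin (TCP) lies on the centre line of the jaws, within the pads' length; the fingertips stand 14 mm ahead of it and the grasp point (between the pads) lies 5 mm behind it; z points along the fingers, y is the line along which they close (so a half turn about z gives the same grasp; the last joint's range is limited). The gripper opens to 85 mm and grips with 20 to 120 N. Pads are 22 mm wide; open, the fingers measure 114 mm over their backs; the gripper's body (76 mm by 85 mm) begins 54 mm behind the grasp point. The pads swing forward as they close: fully open they stand 13 mm farther back than shut.
Start: joints at [82.741, 20.546, 0.682, 0, -70.136, -16.507], TCP at [0.272, 0.618, 0.22] pointing down, gripper open.
Joint ranges: [-176.03, 176.03], [-82.01, 121.73], [-58.28, 71.71], [-173.87, 95.51], [-174.79, -0.11], [-173.66, 173.66]. Speed limits (degrees/s): [136.94, 136.94, 172.46, 180, 180, 180].

## Interface

Orientations are given as a 3x3 rotation matrix whose columns are the frame's x, y, z axes.
In Python, from workcell import robot gives the robot as it stands.
- The arm moves only by the tool carry_out, never from a script. Its arguments are lists of equal length, an entry for each row: "twist": the turn, a rotation vector about the world's x, y, z in degrees, a list of three; "delta_pos": the shift along the world's x, y, z in cm, a list of three; "grip": the opening, from -1 (shut) to 1 (fully open). A call has 1 to 10 rows; each row is the pose to reach, as a shift and turn from the pose commanded when the call began; what a row does not reach only later rows make up. A row lasts 1/12 s, in which the tool goes at most 41.7 mm and 7.16 degrees, less where a joint would pass 70% of its speed; a pose out of reach is approached as far as the arm can. A call with a gripper value outside its range is refused whole. The fingers move at their own pace and stop on an object; the grip force is fixed at half the most. Time passes only in rows, so rows that repeat a pose let the fingers close. It gives the time, the measured TCP pose, the force, the opening and the grip force at its end, in the units of the state.
- robot.sense(): the state, without advancing time (a new reading comes with each control period).
- robot.camera(name): name is "scene" or "top" or "wrist"; returns a dict with "color" (480x640x3 uint8, blue, green, red), "depth" (480x640 float32, m along the optical axis (not along the pixel's ray), 0 where there is no reading), "fx", "fy", "cx", "cy" (pixels), "R" (3x3) and "t" (3): a world point X has camera coordinates R X + t; the wrist camera has in their place "tool_from_camera" (4x4, takes a point from camera to tool coordinates, whose origin is the TCP and whose axes are the flange's). Camera axes: x right, y down, z forward; pixel columns grow to the right and rows downward; lengths in m; the calibration is good to about 2 mm. The wrist camera is an equidistant fisheye: a pixel r from the principal point sees the ray r / f radians off the axis. A picture is of the moment at which its call begins: read the wrist's pose just before it.
- robot.finish_job(): hands the job in; it is judged then, once.
The state is a dict: "time": time; "qpos": joint angles; "qvel": joint speeds; "joint_torque": joint torques, N m; "position": TCP position; "tcp_rot": TCP orientation; "wrist_force": force on the tool from outside, world axes, zero at the start; "wrist_torque": the same for the moment, N m; "gripper_width": opening from 0.0 (shut) to 1.0 (fully open); "finger_force": force on a finger pad.
Only numpy, scipy, OpenCV 4.12 (cv2) and the standard library are available. Lean on these libraries where they do the work, as an engineer would, in place of code of your own. Each camera call takes 0.05 s, during which the arm holds its last target. There are 200 camera calls.

## Working session

There is one attempt and no reset: what is moved stays moved. The work goes in short steps, Python scripts to look and compute and a tool call to move; the robot and the scene stay as the last step left them, time stands still between calls to the robot, and variables do not carry over. Pictures are saved under pics/ and viewed, at most 14 in all, crops included, and the job is handed in when it is done.

Besides the shell and the picture viewer there is one more tool, called after "Emit:" as name(argument=value, ...) on one line, values as JSON. carry_out: Moves the arm, as the interface text tells. Its arguments: {"type":"object","properties":{"twist":{"type":"array","items":{"type":"array","items":{"type":"number"}}},"delta_pos":{"type":"array","items":{"type":"array","items":{"type":"number"}}},"grip":{"type":"array","items":{"type":"number"}}},"required":["twist","delta_pos","grip"]}

```bash
mkdir -p pics; cat > h.py <<'E'
from workcell import robot
import numpy as np, cv2
def cam(n,f=None):
    c=robot.camera(n)
    if f: cv2.imwrite('pics/'+f,c['color'])
    return c
def pt(c,u,v,z=None):
    """world point at pixel; on plane z if given, else from depth"""
    r=np.array([(u-c['cx'])/c['fx'],(v-c['cy'])/c['fy'],1.])
    R=np.array(c['R']);t=np.array(c['t']); o=-R.T@t; d=R.T@r
    k=(z-o[2])/d[2] if z is not None else np.median([x for x in c['depth'][int(v)-1:int(v)+2,int(u)-1:int(u)+2].ravel() if x>0] or [0])
    return o+k*d
E
python3 - <<'E'
from h import *
s=robot.sense(); print({k:np.round(v,3).tolist() for k,v in s.items()})
for n in('scene','top'):
    c=cam(n,n+'0.png'); np.savez(n+'0.npz',**c); print(n,c['R'],c['t'],c['fx'],c['cx'])
E
```

```text
{'time': 0.0, 'qpos': [82.743, 20.592, 0.633, -0.02, -70.135, -16.505], 'qvel': [-0.076, -0.045, -0.037, 0.001, -0.065, -0.044], 'joint_torque': [0.003, -58.332, 29.342, 6.936, -0.006, 0.0], 'position': [0.272, 0.617, 0.219], 'tcp_rot': [[0.915, -0.403, -0.001], [-0.403, -0.915, -0.002], [0.0, 0.002, -1.0]], 'wrist_force': [0.29, 0.945, -0.985], 'wrist_torque': [-0.004, -0.034, 0.015], 'finger_force': 0.0, 'gripper_width': 1.003}
scene [[ 0.71827652 -0.69558957  0.01529701]
 [-0.51746993 -0.54878592 -0.65655075]
 [ 0.46508463  0.46366924 -0.75412672]] [-0.39741665  0.3272313   0.99764269] 496.18881533192297 322.41336251817313
top [[-0.00820586 -0.99978122 -0.01924009]
 [-0.99881078  0.00911958 -0.04789429]
 [ 0.04805927  0.0188242  -0.99866709]] [0.01970961 0.559041   1.34318681] 457.25147739310927 324.60575896413906
```

View pics/top0.png

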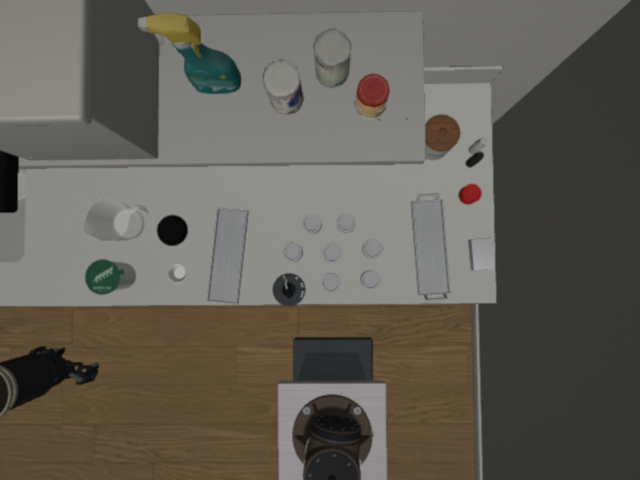

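View pics/scene0.png

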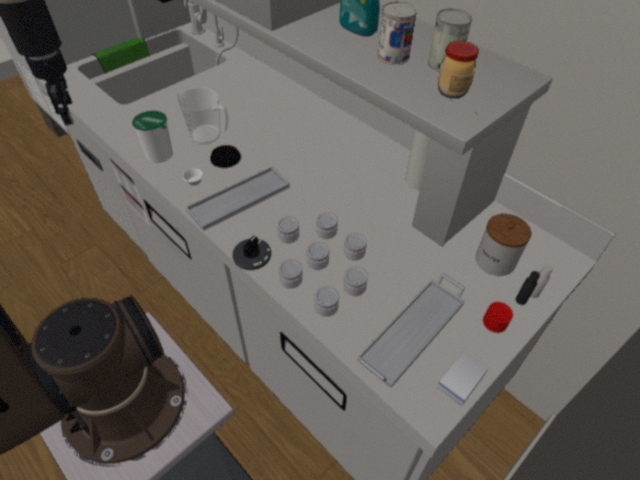

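Seven clear tins stand in the middle (top view at about (313,223), (346,222), (293,251), (332,252), (372,248), (331,282), (370,279)). The plain tray is on the left at (228,255), the handled tray on the right at (431,247) and the dial at (289,289). A red decoy sits at (470,194).

```bash
python3 - <<'E'
from h import *
c=dict(np.load('top0.npz')); im=c['color']
cr=cv2.resize(im[180:310,200:460],None,fx=3,fy=3,interpolation=cv2.INTER_CUBIC)
cv2.imwrite('pics/crop0.png',cr)
# height map
D=c['depth'];v,u=np.mgrid[0:480,0:640]
P=np.stack([(u-c['cx'])/c['fx']*D,(v-c['cy'])/c['fy']*D,D],-1)
W=(P-c['t'])@c['R']
roi=np.zeros(D.shape,bool); roi[200:300,275:400]=1
m=(roi&(D>0)&(W[...,2]>.035)&(W[...,2]<.06)).astype(np.uint8)
n,l,s,ct=cv2.connectedComponentsWithStats(m)
for i in range(1,n):
    if s[i,4]>30:
        w=W[l==i]; print(s[i,4],ct[i].round(1),np.round(w.mean(0),4),np.round((w.min(0)+w.max(0))/2,4))
for n,l in dict(plain=[(219,208),(247,209),(238,302),(209,300)],hand=[(413,201),(441,199),(449,293),(418,296)],cup=[(178,272)],lid=[(172,230)],dial=[(289,289)]).items():
    q=np.array([pt(c,*p,z=.018) for p in l]); print(n,q.round(3).tolist(),q.mean(0).round(4))
E
```

```text
291 [345.8 222. ] [ 0.6198 -0.0479  0.0445] [ 0.62   -0.0483  0.0448]
285 [311.3 223. ] [0.6181 0.0525 0.044 ] [0.6178 0.0533 0.0434]
291 [372.  248.5] [ 0.5422 -0.1226  0.0444] [ 0.5422 -0.1226  0.046 ]
287 [291.8 251.7] [0.5351 0.1096 0.044 ] [0.5342 0.1092 0.0446]
288 [331.4 252.7] [ 0.531  -0.0052  0.0444] [ 0.5303 -0.0054  0.0451]
292 [370.1 279.7] [ 0.4522 -0.1162  0.0442] [ 0.4515 -0.1158  0.0443]
290 [330.3 282.4] [ 0.4452 -0.0011  0.0443] [ 4.452e-01 -4.000e-04  4.450e-02]
88 [287.2 289.9] [0.425  0.1228 0.0513] [0.4249 0.1235 0.0473]
plain [[0.668, 0.329, 0.018], [0.664, 0.245, 0.018], [0.389, 0.272, 0.018], [0.395, 0.358, 0.018]] [0.5291 0.3009 0.018 ]
hand [[0.683, -0.248, 0.018], [0.688, -0.331, 0.018], [0.411, -0.348, 0.018], [0.403, -0.258, 0.018]] [ 0.5461 -0.2961  0.018 ]
cup [[0.479, 0.451, 0.018]] [0.4786 0.4505 0.018 ]
lid [[0.604, 0.469, 0.018]] [0.6037 0.4694 0.018 ]
dial [[0.426, 0.121, 0.018]] [0.4259 0.1209 0.018 ]
```

View pics/crop0.png

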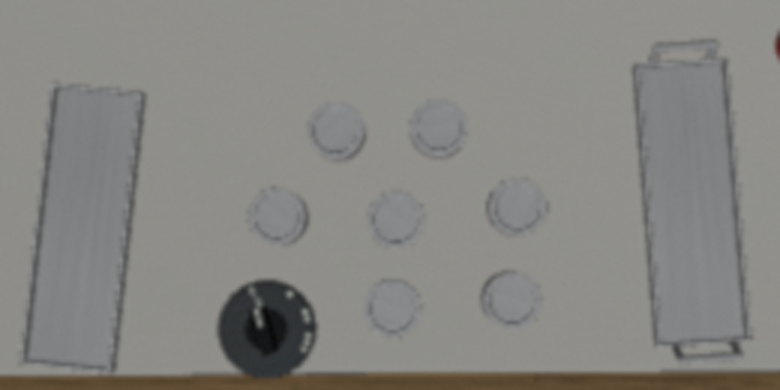

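```bash
cat >> h.py <<'E'
def tins(c,z0=.035,z1=.062):
    D=c['depth'];v,u=np.mgrid[0:480,0:640]
    P=np.stack([(u-c['cx'])/c['fx']*D,(v-c['cy'])/c['fy']*D,D],-1)
    W=(P-c['t'])@c['R']
    m=((D>0)&(W[...,2]>z0)&(W[...,2]<z1)&(W[...,0]>.38)&(W[...,0]<.72)&(abs(W[...,1])<.37)).astype(np.uint8)
    n,l,s,ct=cv2.connectedComponentsWithStats(m)
    return [(int(s[i,4]),*W[l==i].mean(0).round(4).tolist()) for i in range(1,n) if s[i,4]>40]
def st():
    s=robot.sense(); R=s['tcp_rot']
    print('t',round(s['time'],1),'p',np.round(s['position'],4).tolist(),'yaw',round(np.degrees(np.arctan2(R[1][0],R[0][0])),1),'q',np.round(s['qpos'],0).tolist(),'w',round(s['gripper_width'],3),'F',np.round(s['wrist_force'],2).tolist(),'T',np.round(s['wrist_torque'],2).tolist())
    return s
E
python3 - <<'E'
from h import *
c=dict(np.load('top0.npz'))
for n,l in dict(plain=[(56,86),(145,93),(114,369),(24,361)],hand=[(633,65),(726,60),(749,338),(655,346)]).items():
    q=np.array([pt(c,200+(a-1)/3,180+(b-1)/3,z=.018) for a,b in l]); m=q.mean(0)
    d=(q[0]+q[1]-q[2]-q[3])/2; print(n,q.round(3)[:,:2].tolist(),m.round(4),np.hypot(*d[:2]),np.degrees(np.arctan2(d[1],d[0])))
a=pt(c,200+266/3,180+326/3,z=.013)
for k,z in dict(m0=(253,290),p1=(290,294),p2=(305,315),p3=(307,342),tip=(258,300)).items():
    b=pt(c,200+z[0]/3-.3,180+z[1]/3-.3,z=.013)-a; print(k,np.degrees(np.arctan2(b[1],b[0])).round(1),np.hypot(*b[:2]).round(3))
print(a); st()
E
```

```text
plain [[0.667, 0.331], [0.659, 0.242], [0.387, 0.273], [0.395, 0.362]] [0.5271 0.3018 0.018 ] 0.27383162381977544 -6.445735936170832
hand [[0.682, -0.241], [0.686, -0.332], [0.413, -0.349], [0.406, -0.258]] [ 0.5465 -0.2951  0.018 ] 0.27512124340626554 3.4835157397052967
m0 20.5 0.039
p1 -35.5 0.04
p2 -73.1 0.039
p3 -110.9 0.042
tip 18.1 0.028
[0.42665253 0.12232932 0.013     ]
t 0.1 p [0.2719, 0.6173, 0.2189] yaw -23.8 q [83.0, 21.0, 1.0, -0.0, -70.0, -17.0] w 0.998 F [-0.23, 0.14, 0.28] T [-0.03, -0.0, 0.01]
```

Emit:
carry_out(twist=[[0, 0, 5], [0, 0, 10], [0, 0, 15], [0, 0, 20], [0, 0, 24], [0, 0, 24], [0, 0, 24], [0, 0, 24], [0, 0, 24], [0, 0, 24]], delta_pos=[[3, -3, 0], [6, -6, 0], [9, -9, 0], [12, -12, 0], [15, -15, 0], [17, -18, 0], [19, -21, 0], [20, -24.5, 0], [21, -28, 0], [22, -31, 0]], grip=[1, 1, 1, 1, 1, 1, 1, 1, 1, 1])

```text
time: 0.93
position: [0.4921, 0.3053, 0.2193]
tcp_rot: [[1.0, 0.003, -0.001], [0.003, -1.0, -0.001], [-0.001, 0.001, -1.0]]
wrist_force: [0.3, 0.8, -0.3]
gripper_width: 0.998
finger_force: 0.0
```

Emit:
carry_out(twist=[[0, 0, 0], [0, 0, 0], [0, 0, 0], [0, 0, 0], [0, 0, 0], [0, 0, 0], [0, 0, 0], [0, 0, 0], [0, 0, 0], [0, 0, 0]], delta_pos=[[1, -4, -1], [2, -8, -2], [3, -12, -4], [4, -16, -6], [4.3, -19.5, -8], [4.3, -19.5, -11], [4.3, -19.5, -14], [4.3, -19.5, -16.5], [4.3, -19.5, -18.6], [4.3, -19.5, -18.6]], grip=[1, 1, 1, 1, 1, 1, 1, 1, 1, 1])

```text
time: 1.77
position: [0.5321, 0.1109, 0.0294]
tcp_rot: [[1.0, 0.003, -0.007], [0.003, -1.0, -0.003], [-0.007, 0.003, -1.0]]
wrist_force: [-0.4, -0.2, 0.1]
gripper_width: 1.001
finger_force: 0.0
```

Emit:
carry_out(twist=[[0, 0, 0], [0, 0, 0], [0, 0, 0], [0, 0, 0], [0, 0, 0], [0, 0, 0], [0, 0, 0], [0, 0, 0], [0, 0, 0], [0, 0, 0]], delta_pos=[[0, 0, 0], [0, 0, 0], [0, 0, 0], [0, 0, 0], [0, 0, 0], [0, 0, 2], [0, 0, 4], [0, 0, 6], [0, 0, 6], [0, 0, 6]], grip=[-1, -1, -1, -1, -1, -1, -1, -1, -1, -1])

```text
time: 2.6
position: [0.536, 0.1134, 0.0956]
tcp_rot: [[1.0, 0.004, 0.003], [0.004, -1.0, 0.002], [0.003, -0.002, -1.0]]
wrist_force: [-0.5, 0.1, -0.0]
gripper_width: -0.001
finger_force: 0.0
```

```bash
python3 - <<'E'
from h import *
st();c=cam('wrist','w1.png');F=[]
cam('scene','s1.png')
for i in range(3): cam('top');F.append(robot.sense()['wrist_force'][2])
print(F)
E
```

```text
t 2.6 p [0.536, 0.1134, 0.0956] yaw 0.2 q [32.0, 15.0, -25.0, 0.0, -50.0, 58.0] w -0.001 F [-0.54, 0.14, -0.01] T [-0.01, 0.02, 0.0]
[np.float64(0.013386244093906374), np.float64(-0.48824135781758987), np.float64(-0.5118761805098583)]
```

View pics/s1.png

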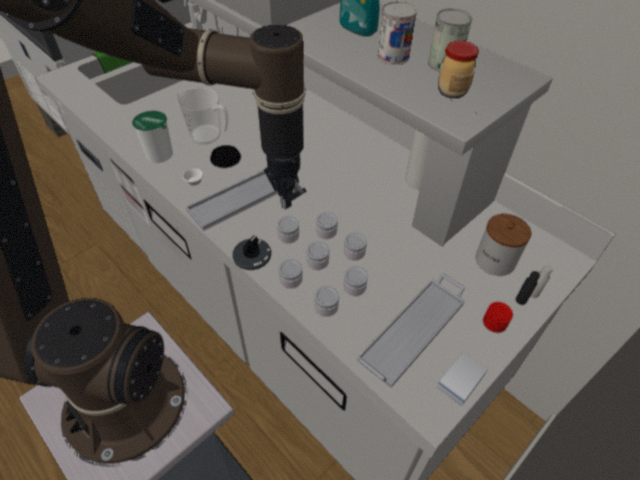

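The gripper closed on nothing: the tin at (288,228) is still in place under it, so the lift came before the fingers had closed. I'll retry and give them longer.

Emit:
carry_out(twist=[[0, 0, 0], [0, 0, 0], [0, 0, 0], [0, 0, 0], [0, 0, 0], [0, 0, 0], [0, 0, 0], [0, 0, 0], [0, 0, 0], [0, 0, 0]], delta_pos=[[0, 0, 0], [0, 0, 0], [0, 0, 0], [0, 0, 0], [0, 0, 0], [0, 0, 0], [0, 0, 0], [0, 0, 0], [0, 0, 0], [0, 0, 0]], grip=[1, 1, 1, 1, 1, 1, 1, 1, 1, 1])

```text
time: 3.68
position: [0.535, 0.1128, 0.0937]
tcp_rot: [[1.0, 0.004, 0.0], [0.004, -1.0, 0.0], [0.0, -0.0, -1.0]]
wrist_force: [-0.1, -0.5, -0.0]
gripper_width: 0.997
finger_force: 0.0
```

```bash
python3 - <<'E'
from h import *
st();c=cam('top'); print(*tins(c),sep='\n')
E
```

```text
t 3.7 p [0.535, 0.1128, 0.0937] yaw 0.2 q [32.0, 15.0, -25.0, 0.0, -50.0, 58.0] w 0.997 F [-0.13, -0.51, -0.04] T [0.03, 0.03, -0.01]
(61, 0.6967, -0.2861, 0.0421)
(289, 0.6196, -0.0477, 0.0442)
(282, 0.6182, 0.0526, 0.044)
(290, 0.5422, -0.1227, 0.0442)
(287, 0.5309, -0.0052, 0.0444)
(291, 0.4521, -0.1161, 0.0447)
(291, 0.4452, -0.0012, 0.0445)
(88, 0.425, 0.1228, 0.051)
(67, 0.3967, -0.3059, 0.0427)
```

Emit:
carry_out(twist=[[0, 0, 0], [0, 0, 0], [0, 0, 0], [0, 0, 0], [0, 0, 0], [0, 0, 0], [0, 0, 0], [0, 0, 0], [0, 0, 0], [0, 0, 0]], delta_pos=[[0, -0.2, -2], [0, -0.2, -4], [0, -0.2, -6.6], [0, -0.2, -6.6], [0, -0.2, -6.6], [0, -0.2, -6.6], [0, -0.2, -6.6], [0, -0.2, -6.6], [0, -0.2, -6.6], [0, -0.2, -6.6]], grip=[1, 1, 1, 1, -1, -1, -1, -1, -1, -1])

```text
time: 4.57
position: [0.5406, 0.1129, 0.0346]
tcp_rot: [[1.0, 0.008, 0.012], [0.007, -1.0, 0.004], [0.012, -0.004, -1.0]]
wrist_force: [-3.8, 10.7, 32.6]
gripper_width: 0.171
finger_force: 20.7
```

```bash
python3 - <<'E'
from h import *
st();c=cam('wrist','w2.png'); cv2.imwrite('pics/w2.png',c['color'])
print(c['tool_from_camera'])
c=cam('scene');cv2.imwrite('pics/s2.png',np.vstack([cv2.resize(c['color'][130:290,200:400],None,fx=2.5,fy=2.5)]))
E
```

```text
t 4.6 p [0.5406, 0.1129, 0.0346] yaw 0.4 q [32.0, 20.0, -28.0, 0.0, -41.0, 58.0] w 0.171 F [-3.81, 10.72, 32.59] T [4.4, 0.94, 0.04]
[[ 1.14931843e-04 -9.58548096e-01 -2.84930753e-01  7.18144891e-02]
 [ 9.99999977e-01  1.61074374e-04 -1.38509774e-04  1.32983991e-06]
 [ 1.78663323e-04 -2.84930731e-01  9.58548093e-01 -1.54330515e-01]
 [ 0.00000000e+00  0.00000000e+00  0.00000000e+00  1.00000000e+00]]
```

View pics/s2.png

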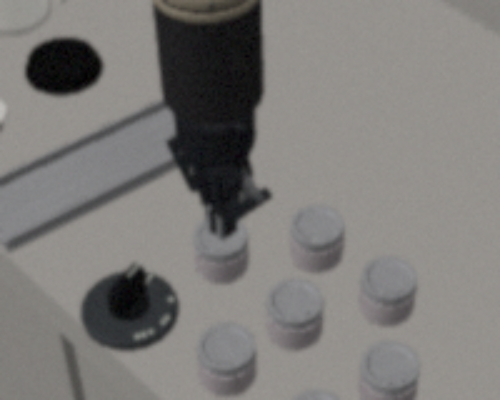

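View pics/w2.png

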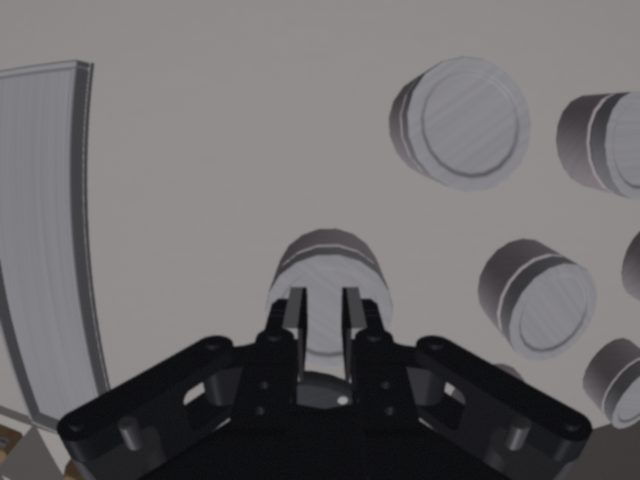

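```bash
python3 - <<'E'
from h import *
c=dict(np.load('scene0.npz'))
def pr(X):
    q=c['R']@np.array(X)+c['t']; return (c['fx']*q[0]/q[2]+c['cx'],c['fy']*q[1]/q[2]+c['cy'])
for X in [(.5406,.1129,.0346),(.5406,.1129,.0206),(.535,.11,.046),(.535,.11,0),(.531,-.005,.046)]:
    u,v=pr(X); print(X,(round(u),round(v)),'crop',round((u-200)*2.5),round((v-130)*2.5))
st()
E
```

```text
(0.5406, 0.1129, 0.0346) (289, 226) crop 221 239
(0.5406, 0.1129, 0.0206) (289, 229) crop 222 249
(0.535, 0.11, 0.046) (287, 224) crop 219 236
(0.535, 0.11, 0) (288, 236) crop 220 266
(0.531, -0.005, 0.046) (318, 251) crop 294 301
t 4.7 p [0.541, 0.1131, 0.0344] yaw 0.4 q [32.0, 20.0, -28.0, 0.0, -41.0, 58.0] w 0.01 F [-0.18, -7.58, 34.42] T [-2.34, -0.17, -0.03]
```

```bash
cat >> h.py <<'E'
def wpt(c,s,u,v):
    a,b=(u-c['cx'])/c['fx'],(v-c['cy'])/c['fy'];r=np.hypot(a,b)
    d=np.array([a/r*np.tan(r),b/r*np.tan(r),1.]);z=np.median(c['depth'][v-1:v+2,u-1:u+2])
    T=np.array(c['tool_from_camera']); p=T[:3,:3]@(d*z)+T[:3,3]
    return p.round(4),(np.array(s['tcp_rot'])@p+s['position']).round(4)
E
python3 - <<'E'
from h import *
s=st(); c=cam('wrist')
for n,p in dict(lid=(325,320),lidb=(290,262+20),f1=(297,293),f2=(351,293),table=(300,150),nlid=(470,120),tl=(275,300),tr=(390,300)).items(): print(n,*wpt(c,s,*p))
E
```

```text
t 4.7 p [0.541, 0.1131, 0.0344] yaw 0.4 q [32.0, 20.0, -28.0, 0.0, -41.0, 58.0] w 0.01 F [-0.18, -7.58, 34.42] T [-2.34, -0.17, -0.03]
lid [-0.0078  0.0004 -0.0107] [0.533  0.1126 0.045 ]
lidb [ 0.0107 -0.0143 -0.0115] [0.5514 0.1274 0.046 ]
f1 [ 0.0047 -0.0116 -0.0094] [0.5455 0.1247 0.0439]
f2 [ 0.0049  0.0115 -0.0098] [0.5458 0.1016 0.0442]
table [ 0.0626 -0.0122  0.0356] [ 6.04e-01  1.26e-01 -3.00e-04]
nlid [ 0.079   0.0589 -0.0094] [0.6202 0.0548 0.0445]
tl [ 0.0025 -0.0209 -0.012 ] [0.5431 0.134  0.0465]
tr [ 0.0022  0.0283 -0.0116] [0.5432 0.0848 0.0459]
```

Emit:
carry_out(twist=[[0, 0, 0], [0, 0, 0], [0, 0, 0], [0, 0, 0], [0, 0, 0], [0, 0, 0], [0, 0, 0], [0, 0, 0], [0, 0, 0], [0, 0, 0]], delta_pos=[[0, 0, 2], [0, 0, 4], [0, 0, 6], [0, 0, 6], [0, 0, 6], [0, 0, 6], [0, 0, 6], [0, 0, 6], [0, 0, 6], [0, 0, 6]], grip=[-1, -1, -1, 1, 1, 1, 1, 1, 1, 1])

```text
time: 5.55
position: [0.5348, 0.1106, 0.0872]
tcp_rot: [[1.0, 0.004, -0.001], [0.004, -1.0, -0.001], [-0.001, 0.001, -1.0]]
wrist_force: [0.3, 0.6, 1.0]
gripper_width: 0.973
finger_force: 0.0
```

```bash
python3 - <<'E'
from h import *
s=st(); c=cam('wrist','w3.png'); D=c['depth']
print(c['fx'],c['cx'],c['cy'])
# min-depth silhouettes: list the tool coordinates of near pixels on grid
for v in range(180,400,12):
    o=[]
    for u in range(100,560,10):
        if D[v,u]>0:
            p=wpt(c,s,u,v)[0]
            if p[2]<.03 and abs(p[1])<.07: o.append((u,*(1000*p).astype(int).tolist()))
    print(v,o[:5],o[-5:])
E
```

```text
t 5.5 p [0.5348, 0.1106, 0.0872] yaw 0.2 q [32.0, 16.0, -26.0, -0.0, -49.0, 58.0] w 0.973 F [0.26, 0.55, 1.02] T [-0.03, -0.08, -0.05]
371.64829954431775 324.05376837324377 239.3145829878788
180 [] []
192 [] []
204 [] []
216 [] []
228 [] []
240 [] []
252 [] []
264 [] []
276 [] []
288 [] []
300 [(200, 10, -47, -30), (210, 10, -44, -29), (430, 8, 41, -25), (440, 10, 44, -29)] [(200, 10, -47, -30), (210, 10, -44, -29), (430, 8, 41, -25), (440, 10, 44, -29)]
312 [(190, 6, -51, -32), (200, 10, -45, -39), (210, 9, -41, -37), (220, 3, -41, -26), (430, 4, 41, -28)] [(220, 3, -41, -26), (430, 4, 41, -28), (440, 10, 41, -39), (450, 10, 45, -39), (460, 6, 52, -32)]
324 [(180, 6, -52, -42), (190, 10, -45, -49), (200, 10, -42, -48), (210, 5, -41, -39), (220, -1, -41, -27)] [(430, 0, 41, -29), (440, 6, 41, -42), (450, 10, 42, -48), (460, 10, 46, -49), (470, 6, 53, -42)]
336 [(170, 6, -52, -51), (180, 10, -46, -56), (190, 10, -42, -57), (200, 7, -41, -50), (210, 1, -41, -41)] [(440, 2, 41, -43), (450, 8, 41, -53), (460, 10, 43, -56), (470, 10, 47, -56), (480, 6, 53, -51)]
348 [(150, 12, -51, -68), 
[... 295 characters left out ...]
 6, 58, -66), (520, 6, 62, -67), (530, 9, 61, -72), (540, 11, 63, -75), (550, 12, 65, -77)]
372 [(100, 11, -62, -82), (110, 10, -60, -79), (120, 6, -61, -74), (130, 6, -57, -73), (140, 6, -54, -72)] [(510, 6, 55, -73), (520, 6, 58, -73), (530, 7, 61, -75), (540, 10, 60, -80), (550, 11, 63, -82)]
384 [(100, 11, -60, -86), (110, 8, -59, -82), (120, 5, -59, -78), (130, 4, -56, -77), (140, 4, -53, -76)] [(510, 4, 54, -76), (520, 5, 57, -77), (530, 5, 60, -78), (540, 8, 60, -83), (550, 11, 60, -87)]
396 [(100, 8, -59, -89), (110, 1, -63, -80), (120, 0, -60, -79), (130, 0, -57, -78), (140, 0, -54, -77)] [(510, 0, 55, -76), (520, 0, 58, -78), (530, 0, 61, -79), (540, 1, 64, -80), (550, 9, 59, -90)]
```

View pics/w3.png

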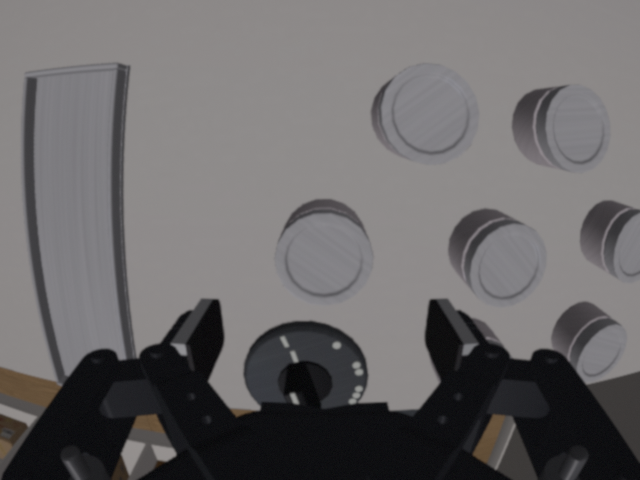

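The open fingertips (at (210,305) and (435,305)) measure 25 mm behind the reported TCP, and the contact on the lid agrees with that. I'll work about 25 mm lower than the nominal tool data suggests.

```bash
python3 - <<'E'
from h import *
s=st(); c=cam('wrist')
print(wpt(c,s,324,256),wpt(c,s,425,112),wpt(c,s,508,262))
E
```

```text
t 5.6 p [0.5349, 0.1106, 0.0872] yaw 0.2 q [32.0, 16.0, -26.0, 0.0, -49.0, 58.0] w 0.999 F [0.36, 0.23, -0.5] T [0.03, -0.06, 0.01]
(array([ 0.0034, -0.0001,  0.043 ]), array([0.5382, 0.1107, 0.0442])) (array([0.0841, 0.054 , 0.0434]), array([0.6192, 0.057 , 0.0438])) (array([-0.0015,  0.1136,  0.0433]), array([ 0.5338, -0.003 ,  0.044 ]))
```

Emit:
carry_out(twist=[[0, 0, 0], [0, 0, 0], [0, 0, 0], [0, 0, 0], [0, 0, 0], [0, 0, 0], [0, 0, 0]], delta_pos=[[0, 0, -2], [0, 0, -4], [0, 0, -5.5], [0, 0, -6.5], [0, 0, -7.5], [0, 0, -7.5], [0, 0, -7.5]], grip=[1, 1, 1, 1, 1, 1, 1])

```text
time: 6.23
position: [0.535, 0.1107, 0.0125]
tcp_rot: [[1.0, 0.004, -0.001], [0.004, -1.0, -0.001], [-0.001, 0.001, -1.0]]
wrist_force: [1.0, 0.6, -1.0]
gripper_width: 1.0
finger_force: 0.0
```

Emit:
carry_out(twist=[[0, 0, 0], [0, 0, 0], [0, 0, 0], [0, 0, 0], [0, 0, 0], [0, 0, 0], [0, 0, 0], [0, 0, 0], [0, 0, 0], [0, 0, 0]], delta_pos=[[0.3, 0, -0.6], [0.3, 0, -1.2], [0.3, 0, -1.2], [0.3, 0, -1.2], [0.3, 0, -1.2], [0.3, 0, -1.2], [0.3, 0, -1.2], [0.3, 0, -1.2], [0.3, 0, -1.2], [0.3, 0, -1.2]], grip=[1, 1, 1, -1, -1, -1, -1, -1, -1, -1])

```text
time: 7.07
position: [0.5383, 0.1109, 0.0013]
tcp_rot: [[1.0, 0.004, 0.001], [0.004, -1.0, 0.0], [0.001, -0.0, -1.0]]
wrist_force: [-2.2, -0.0, 5.7]
gripper_width: 0.634
finger_force: 63.1
```

Emit:
carry_out(twist=[[0, 0, 0], [0, 0, 0], [0, 0, 0], [0, 0, 0], [0, 0, 0], [0, 0, 0], [0, 0, 0]], delta_pos=[[0, 0, 2], [0, 0, 4], [0, 0, 6], [0, 0, 6], [0, 0, 6], [0, 0, 6], [0, 0, 6]], grip=[-1, -1, -1, -1, -1, -1, -1])

```text
time: 7.65
position: [0.537, 0.1103, 0.0594]
tcp_rot: [[1.0, 0.004, -0.002], [0.004, -1.0, -0.001], [-0.002, 0.001, -1.0]]
wrist_force: [-0.3, -0.6, -4.0]
gripper_width: 0.637
finger_force: 64.5
```

```bash
cat >> h.py <<'E'
def weigh():
    s=st();F=[]
    for i in range(3): c=cam('top');F.append(robot.sense()['wrist_force'][2])
    print('Fz',np.round(F,2)); return c
E
python3 - <<'E'
from h import *
c=weigh(); print(*tins(c),sep='\n')
s=robot.sense(); c=cam('wrist','w4.png')
for p in [(297,262),(351,262),(324,300),(230,330),(420,330)]: print(p,*wpt(c,s,*p))
E
```

```text
t 7.7 p [0.537, 0.1103, 0.0594] yaw 0.2 q [32.0, 18.0, -27.0, -0.0, -45.0, 58.0] w 0.637 F [-0.31, -0.61, -3.97] T [0.02, -0.03, -0.01]
Fz [-2.78 -2.74 -3.82]
(60, 0.6968, -0.2877, 0.042)
(289, 0.6197, -0.0479, 0.0443)
(283, 0.6181, 0.0525, 0.0439)
(294, 0.5421, -0.1225, 0.044)
(287, 0.5311, -0.005, 0.0441)
(292, 0.452, -0.1161, 0.0445)
(291, 0.4452, -0.0012, 0.0445)
(86, 0.4249, 0.1229, 0.0512)
(67, 0.3966, -0.3052, 0.0423)
(297, 262) [ 0.023  -0.0104 -0.0207] [0.5605 0.1209 0.0803]
(351, 262) [ 0.0232  0.0103 -0.0212] [0.5607 0.1002 0.0808]
(324, 300) [ 0.0176 -0.     -0.0427] [0.5551 0.1105 0.1023]
(230, 330) [ 0.0104 -0.0307 -0.0515] [0.5478 0.1412 0.1111]
(420, 330) [ 0.0105  0.0312 -0.0517] [0.5482 0.0793 0.1114]
```

View pics/w4.png

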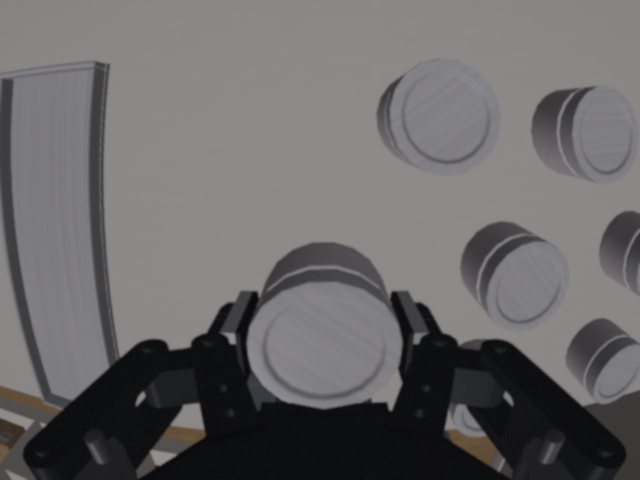

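Tin 1 is full: it reads about 3.4 N and hangs upright between the pads, lid at (324,335). It goes to the handled tray.

Emit:
carry_out(twist=[[0, 0, 0], [0, 0, 0.5], [0, 0, 1], [0, 0, 1.5], [0, 0, 2], [0, 0, 2.5], [0, 0, 3], [0, 0, 3.3], [0, 0, 3.3], [0, 0, 3.3]], delta_pos=[[0.5, -1, 2.5], [1.5, -5, 4], [2.5, -9, 4], [3.5, -13, 4], [4.5, -17, 4], [5.5, -21, 4], [6.5, -25, 4], [7.5, -29, 4], [8.4, -33, 4], [8.9, -37, 4]], grip=[-1, -1, -1, -1, -1, -1, -1, -1, -1, -1])

```text
time: 8.68
position: [0.6274, -0.2614, 0.0999]
tcp_rot: [[0.998, 0.062, -0.001], [0.062, -0.998, 0.0], [-0.001, -0.0, -1.0]]
wrist_force: [1.0, 0.8, -3.7]
gripper_width: 0.643
finger_force: 65.0
```

Emit:
carry_out(twist=[[0, 0, 0], [0, 0, 0], [0, 0, 0], [0, 0, 0], [0, 0, 0]], delta_pos=[[0, -3, -1], [0, -3, -3], [0, -3, -5], [0, -3, -6], [0, -3, -6]], grip=[-1, -1, -1, -1, -1])

```text
time: 9.1
position: [0.6247, -0.2888, 0.037]
tcp_rot: [[0.998, 0.061, -0.006], [0.061, -0.998, 0.002], [-0.006, -0.002, -1.0]]
wrist_force: [0.3, 0.0, -4.0]
gripper_width: 0.64
finger_force: 65.2
```

```bash
python3 - <<'E'
from h import *
s=st(); c=cam('wrist','w5.png')
E
```

```text
t 9.1 p [0.6247, -0.2888, 0.037] yaw 3.5 q [-9.0, 31.0, -9.0, -0.0, -51.0, 102.0] w 0.64 F [0.3, 0.03, -4.0] T [0.03, 0.06, -0.0]
```

View pics/w5.png

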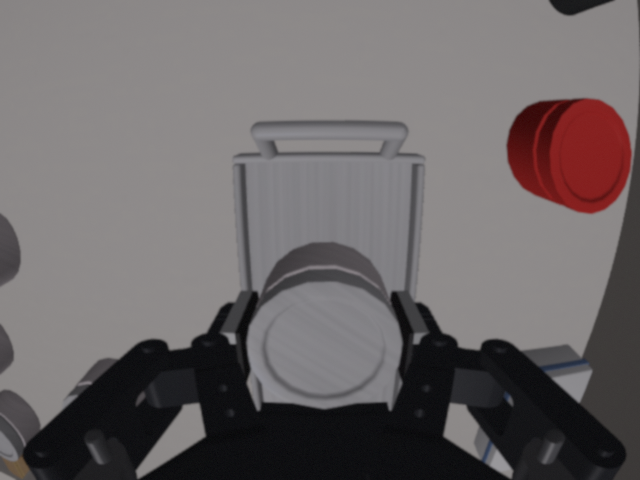

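Emit:
carry_out(twist=[[0, 0, 0], [0, 0, 0], [0, 0, 0], [0, 0, 0], [0, 0, 0], [0, 0, 0], [0, 0, 0], [0, 0, 0], [0, 0, 0], [0, 0, 0]], delta_pos=[[0, 0, -1], [0, 0, -2], [0, 0, -2.8], [0, 0, -3.0], [0, 0, -3.0], [0, 0, -3.0], [0, 0, -3.0], [0, 0, -3.0], [0, 0, -3.0], [0, 0, -1]], grip=[-1, -1, -1, -1, 1, 1, 1, 1, 1, 1])

```text
time: 9.98
position: [0.6247, -0.2886, 0.0275]
tcp_rot: [[0.998, 0.061, -0.005], [0.061, -0.998, 0.002], [-0.005, -0.002, -1.0]]
wrist_force: [0.3, -0.1, -0.8]
gripper_width: 1.004
finger_force: 0.0
```

Emit:
carry_out(twist=[[0, 0, 0], [0, 0, -1], [0, 0, -2], [0, 0, -3.5], [0, 0, -3.5], [0, 0, -3.5], [0, 0, -3.5]], delta_pos=[[0, 0, 3], [0, 0, 6], [0, 3, 7], [-2, 7, 7], [-4, 11, 7], [-6, 14, 7], [-8, 16.5, 7]], grip=[1, 1, 1, 1, 1, 1, 1])

```text
time: 10.57
position: [0.5459, -0.1223, 0.1011]
tcp_rot: [[1.0, 0.001, 0.001], [0.001, -1.0, 0.0], [0.001, -0.0, -1.0]]
wrist_force: [-0.4, 0.4, 0.1]
gripper_width: 1.002
finger_force: 0.0
```

```bash
python3 - <<'E'
from h import *
s=st(); c=cam('top');print(*tins(c),sep='\n')
E
```

```text
t 10.6 p [0.5459, -0.1223, 0.1011] yaw 0.1 q [7.0, 16.0, -23.0, -0.0, -51.0, 83.0] w 1.002 F [-0.42, 0.38, 0.12] T [0.07, -0.04, 0.02]
(61, 0.6967, -0.286, 0.042)
(306, 0.6227, -0.2891, 0.0478)
(122, 0.6337, -0.0464, 0.0438)
(165, 0.6278, 0.0547, 0.0441)
(292, 0.4521, -0.1161, 0.044)
(284, 0.4449, -0.0013, 0.0439)
(67, 0.3965, -0.305, 0.0427)
```

Emit:
carry_out(twist=[[0, 0, 0], [0, 0, 0], [0, 0, 0], [0, 0, 0], [0, 0, 0], [0, 0, 0], [0, 0, 0], [0, 0, 0], [0, 0, 0], [0, 0, 0]], delta_pos=[[-0.2, 0, -3], [-0.2, 0, -5.5], [-0.2, 0, -7.5], [-0.2, 0, -9], [-0.2, 0, -10], [-0.2, 0, -10], [-0.2, 0, -10], [-0.2, 0, -10], [-0.2, 0, -10], [-0.2, 0, -10]], grip=[1, 1, 1, 1, 1, 1, -1, -1, -1, -1])

```text
time: 11.45
position: [0.5458, -0.1243, 0.0018]
tcp_rot: [[1.0, 0.001, 0.002], [0.001, -1.0, 0.0], [0.002, -0.0, -1.0]]
wrist_force: [-0.3, -1.2, 1.1]
gripper_width: 0.449
finger_force: 0.2
```

Emit:
carry_out(twist=[[0, 0, 0], [0, 0, 0], [0, 0, 0], [0, 0, 0], [0, 0, 0], [0, 0, 0], [0, 0, 0], [0, 0, 0], [0, 0, 0], [0, 0, 0]], delta_pos=[[0, 0, 0], [0, 0, 0], [0, 0, 0], [0, 0, 2], [0, 0, 4], [0, 0, 7], [0, 0, 10], [0, 0, 10], [0, 0, 10], [0, 0, 10]], grip=[-1, -1, -1, -1, -1, -1, -1, -1, -1, -1])

```text
time: 12.28
position: [0.5446, -0.1242, 0.1005]
tcp_rot: [[1.0, 0.0, -0.0], [0.0, -1.0, 0.0], [-0.0, -0.0, -1.0]]
wrist_force: [0.4, 0.7, 0.1]
gripper_width: 0.003
finger_force: 0.0
```

```bash
python3 - <<'E'
from h import *
weigh()
E
```

```text
t 12.3 p [0.5446, -0.1242, 0.1005] yaw 0.0 q [7.0, 16.0, -23.0, -0.0, -51.0, 83.0] w 0.003 F [0.4, 0.72, 0.07] T [0.01, 0.06, 0.0]
Fz [-0.19  0.34 -0.46]
```

Emit:
carry_out(twist=[[0, 0, 0], [0, 0, 0], [0, 0, 0], [0, 0, 0], [0, 0, 0], [0, 0, 0]], delta_pos=[[0, 0, 2], [0, 0, 4], [0, 0, 4], [0, 0, 4], [0, 0, 4], [0, 0, 4]], grip=[1, 1, 1, 1, 1, 1])

```text
time: 12.93
position: [0.5442, -0.1243, 0.1394]
tcp_rot: [[1.0, 0.0, -0.002], [0.0, -1.0, 0.0], [-0.002, -0.0, -1.0]]
wrist_force: [0.4, -1.3, 0.4]
gripper_width: 0.845
finger_force: 0.0
```

```bash
python3 - <<'E'
from h import *
st();c=cam('scene');print(*tins(c),sep='\n')
w=cam('wrist'); s=cam('scene')['color'][190:390,230:470]
cv2.imwrite('pics/w6.png',np.hstack([cv2.resize(w['color'],(400,300)),cv2.resize(s,(360,300))]))
E
```

```text
t 12.9 p [0.5442, -0.1243, 0.1394] yaw 0.0 q [7.0, 14.0, -20.0, -0.0, -56.0, 83.0] w 0.845 F [0.43, -1.28, 0.39] T [-0.03, 0.07, 0.03]
(323, 0.6177, 0.0524, 0.0442)
(349, 0.6192, -0.0483, 0.0441)
(153, 0.4235, 0.1216, 0.0483)
(363, 0.5305, -0.0055, 0.0441)
(403, 0.4449, -0.0013, 0.044)
(99, 0.6969, -0.287, 0.0425)
(870, 0.4744, -0.1206, 0.0442)
(473, 0.6217, -0.2893, 0.0478)
(121, 0.3968, -0.3058, 0.0425)
```

View pics/w6.png

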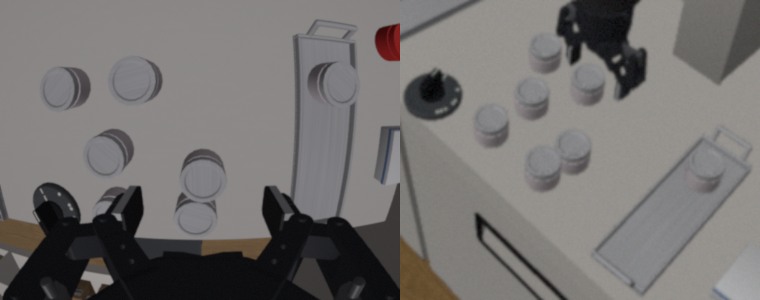

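One tin has moved. It now stands at wrist (326,285) of the full picture, close against its neighbour at (312,344).

```bash
python3 - <<'E'
from h import *
s=st();c=cam('wrist')
for p in [(326,284),(312,344),(173,245)]: print(wpt(c,s,*p)[1])
c=cam('top'); D=c['depth']; print(*tins(c),sep='\n')
E
```

```text
t 13.1 p [0.5446, -0.1243, 0.1398] yaw 0.0 q [7.0, 14.0, -20.0, -0.0, -56.0, 83.0] w 0.996 F [0.26, -0.49, 0.07] T [-0.05, 0.03, -0.05]
[ 0.5077 -0.1257  0.0439]
[ 0.4556 -0.1148  0.0441]
[ 0.5373 -0.0114  0.0439]
(64, 0.6965, -0.2873, 0.0425)
(253, 0.6248, -0.293, 0.048)
(91, 0.6363, -0.0458, 0.0447)
(126, 0.6307, 0.0549, 0.0441)
(373, 0.4558, -0.1186, 0.0442)
(277, 0.4446, -0.0016, 0.0443)
(65, 0.3966, -0.3067, 0.0425)
```

Emit:
carry_out(twist=[[0, 0, 0], [0, 0, 0], [0, 0, 0], [0, 0, 0], [0, 0, 0], [0, 0, 0], [0, 0, 0], [0, 0, 0], [0, 0, 0], [0, 0, 0]], delta_pos=[[-2, 0, -3], [-3.6, -0.2, -6], [-3.6, -0.2, -8.5], [-3.6, -0.2, -11], [-3.6, -0.2, -13], [-3.6, -0.2, -13.9], [-3.6, -0.2, -13.9], [-3.6, -0.2, -13.9], [-3.6, -0.2, -13.9], [-3.6, -0.2, -13.9]], grip=[1, 1, 1, 1, 1, 1, 1, -1, -1, -1])

```text
time: 14.02
position: [0.5103, -0.1262, 0.0034]
tcp_rot: [[1.0, 0.001, 0.003], [0.001, -1.0, 0.0], [0.003, 0.0, -1.0]]
wrist_force: [-1.2, 0.4, 1.7]
gripper_width: 0.639
finger_force: 62.7
```

Emit:
carry_out(twist=[[0, 0, 0], [0, 0, 0], [0, 0, 0], [0, 0, 0], [0, 0, 0], [0, 0, 0], [0, 0, 0], [0, 0, 0], [0, 0, 0], [0, 0, 0]], delta_pos=[[0, 0, 0], [0, 0, 0], [0, 0, 0], [0, 0, 2], [0, 0, 4], [0, 0, 7], [0, 0, 10], [0, 0, 10], [0, 0, 10], [0, 0, 10]], grip=[-1, -1, -1, -1, -1, -1, -1, -1, -1, -1])

```text
time: 14.85
position: [0.5088, -0.1261, 0.1021]
tcp_rot: [[1.0, 0.0, 0.001], [0.0, -1.0, 0.001], [0.001, -0.001, -1.0]]
wrist_force: [-1.0, 0.6, -1.3]
gripper_width: 0.638
finger_force: 63.9
```

```bash
python3 - <<'E'
from h import *
print(*tins(weigh()),sep='\n')
E
```

```text
t 14.8 p [0.5088, -0.1261, 0.1021] yaw 0.0 q [8.0, 13.0, -27.0, -0.0, -50.0, 83.0] w 0.638 F [-0.96, 0.57, -1.33] T [-0.04, 0.1, -0.01]
Fz [-1.66 -1.4  -1.11]
(62, 0.6966, -0.2867, 0.0418)
(305, 0.6227, -0.289, 0.0479)
(289, 0.6197, -0.0478, 0.0438)
(285, 0.6181, 0.0525, 0.0443)
(83, 0.4287, -0.1175, 0.0446)
(67, 0.3965, -0.3049, 0.0427)
```

Tin 2 reads about 1.3 N, so it is empty. It goes to the plain tray.

Emit:
carry_out(twist=[[0, 0, -0.6], [0, 0, -1.2], [0, 0, -2], [0, 0, -2.8], [0, 0, -3.6], [0, 0, -4.4], [0, 0, -5.2], [0, 0, -6], [0, 0, -6.4], [0, 0, -6.4]], delta_pos=[[1.2, 3.8, 0], [2.4, 7.6, 0], [3.6, 11.4, 0], [4.8, 15.2, 0], [6, 19, 0], [7.2, 22.8, 0], [8.4, 26.6, 0], [9.6, 30.4, 0], [10.8, 34.2, 0], [12, 38, 0]], grip=[-1, -1, -1, -1, -1, -1, -1, -1, -1, -1])

```text
time: 15.83
position: [0.6288, 0.2554, 0.1002]
tcp_rot: [[0.994, -0.111, -0.002], [-0.111, -0.994, -0.001], [-0.002, 0.002, -1.0]]
wrist_force: [1.5, -0.4, -0.7]
gripper_width: 0.637
finger_force: 63.9
```

Emit:
carry_out(twist=[[0, 0, 0], [0, 0, 0], [0, 0, 0], [0, 0, 0], [0, 0, 0], [0, 0, 0]], delta_pos=[[0, 2.4, -1], [0, 2.4, -3], [0, 2.4, -5], [0, 2.4, -6.5], [0, 2.4, -6.5], [0, 2.4, -6.5]], grip=[-1, -1, -1, -1, -1, -1])

```text
time: 16.33
position: [0.6282, 0.277, 0.0348]
tcp_rot: [[0.994, -0.111, -0.003], [-0.111, -0.994, -0.003], [-0.003, 0.003, -1.0]]
wrist_force: [0.3, 0.1, -0.6]
gripper_width: 0.64
finger_force: 63.9
```

```bash
python3 - <<'E'
from h import *
s=st(); c=cam('wrist','w7.png'); weigh()
E
```

```text
t 16.3 p [0.6282, 0.277, 0.0348] yaw -6.4 q [40.0, 30.0, -9.0, 0.0, -50.0, 44.0] w 0.64 F [0.3, 0.14, -0.64] T [0.05, -0.09, 0.0]
t 16.4 p [0.6291, 0.2775, 0.0363] yaw -6.4 q [40.0, 30.0, -9.0, 0.0, -50.0, 44.0] w 0.64 F [-0.24, -0.08, -0.23] T [0.02, -0.02, -0.0]
Fz [ 0.94 -0.66 -0.2 ]
```

View pics/w7.png

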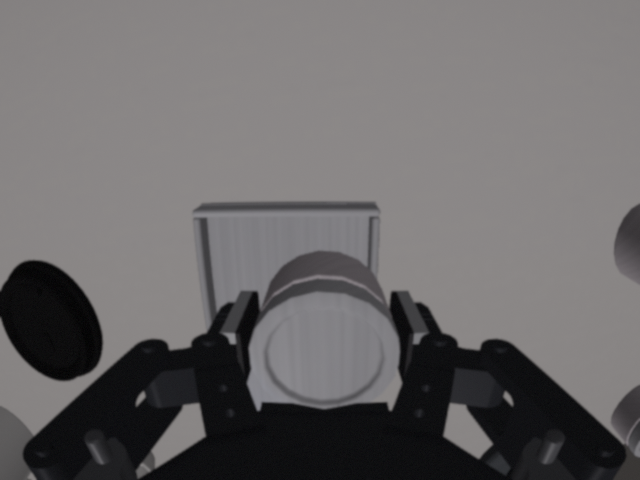

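The tray (outer rim columns 194–380 at row 210) is off-centre from the tin by more than I planned, so I'll measure it.

```bash
python3 - <<'E'
from h import *
s=st(); c=cam('wrist')
P=[wpt(c,s,u,v) for u,v in [(198,212),(376,211),(290,212),(209,300),(372,255)]]
for p in P: print(*p)
E
```

```text
t 16.5 p [0.6298, 0.278, 0.0379] yaw -6.4 q [40.0, 30.0, -9.0, 0.0, -50.0, 44.0] w 0.639 F [-0.19, -0.16, -0.2] T [-0.01, 0.04, 0.01]
[ 0.0339 -0.0633  0.0214] [0.6705 0.3372 0.0166]
[0.0342 0.0251 0.0201] [0.661  0.2493 0.0179]
[ 0.0337 -0.0163  0.0199] [0.6651 0.2905 0.0181]
[-0.0142 -0.0619  0.0203] [0.6226 0.3411 0.0177]
[0.0113 0.0242 0.0214] [0.6384 0.2528 0.0165]
```

Emit:
carry_out(twist=[[0, 0, 0], [0, 0, 0], [0, 0, 0], [0, 0, 0], [0, 0, 0], [0, 0, 0], [0, 0, 0], [0, 0, 0], [0, 0, 0], [0, 0, 0]], delta_pos=[[0, 0.8, 0], [0, 0.8, -1], [0, 0.8, -2], [0, 0.8, -2.7], [0, 0.8, -2.9], [0, 0.8, -2.9], [0, 0.8, -2.9], [0, 0.8, -2.9], [0, 0.8, -2.9], [0, 0.8, -2.9]], grip=[-1, -1, -1, -1, -1, -1, 1, 1, 1, 1])

```text
time: 17.42
position: [0.6289, 0.2857, 0.0073]
tcp_rot: [[0.994, -0.111, -0.0], [-0.111, -0.994, -0.0], [-0.0, 0.0, -1.0]]
wrist_force: [-0.0, -0.5, 0.4]
gripper_width: 0.999
finger_force: 0.0
```

Emit:
carry_out(twist=[[0, 0, 0], [0, 0, 0], [0, 0, 1], [0, 0, 3], [0, 0, 5], [0, 0, 6.4], [0, 0, 6.4], [0, 0, 6.4], [0, 0, 6.4], [0, 0, 6.4]], delta_pos=[[0, 0, 2], [0, 0, 5], [-1, -3, 8], [-2, -6, 9], [-4, -9, 9], [-5, -12, 9], [-6.5, -15, 9], [-8, -18, 9], [-9, -21, 9], [-9.7, -23, 9]], grip=[1, 1, 1, 1, 1, 1, 1, 1, 1, 1])

```text
time: 18.25
position: [0.5305, 0.0536, 0.0978]
tcp_rot: [[1.0, -0.0, -0.0], [-0.0, -1.0, 0.0], [-0.0, -0.0, -1.0]]
wrist_force: [0.7, -0.6, 0.2]
gripper_width: 0.997
finger_force: 0.0
```

```bash
python3 - <<'E'
from h import *
s=st(); c=cam('top');print(*tins(c),sep='\n');c=cam('scene');print('scene',*tins(c),sep='\n')
E
```

```text
t 18.2 p [0.5305, 0.0536, 0.0978] yaw -0.0 q [27.0, 14.0, -26.0, -0.0, -50.0, 63.0] w 0.997 F [0.72, -0.64, 0.19] T [-0.02, -0.02, 0.01]
(65, 0.6964, -0.2877, 0.0423)
(308, 0.6226, -0.2889, 0.048)
(286, 0.6198, -0.048, 0.044)
(299, 0.6206, 0.2838, 0.0477)
(143, 0.6283, 0.0472, 0.044)
(122, 0.5264, -0.0122, 0.0446)
(290, 0.4451, -0.0011, 0.0442)
(291, 0.4456, -0.1156, 0.0443)
(88, 0.4249, 0.1226, 0.0515)
(67, 0.3965, -0.3052, 0.0422)
scene
(243, 0.6182, 0.2849, 0.0475)
(240, 0.6192, 0.046, 0.0437)
(353, 0.6193, -0.0476, 0.0442)
(148, 0.4235, 0.122, 0.0484)
(366, 0.5303, -0.0053, 0.044)
(399, 0.4451, -0.0012, 0.0442)
(101, 0.697, -0.2875, 0.0422)
(453, 0.4453, -0.1156, 0.0442)
(477, 0.6217, -0.2893, 0.0476)
(120, 0.3966, -0.3057, 0.0429)
```

Emit:
carry_out(twist=[[0, 0, 0], [0, 0, 0], [0, 0, 0], [0, 0, 0], [0, 0, 0], [0, 0, 0], [0, 0, 0], [0, 0, 0], [0, 0, 0], [0, 0, 0]], delta_pos=[[0.1, -3, 0], [0.2, -5.8, -1], [0.2, -5.8, -4], [0.2, -5.8, -6.5], [0.2, -5.8, -8.7], [0.2, -5.8, -9.6], [0.2, -5.8, -9.6], [0.2, -5.8, -9.6], [0.2, -5.8, -9.6], [0.2, -5.8, -9.6]], grip=[1, 1, 1, 1, 1, 1, 1, -1, -1, -1])

```text
time: 19.18
position: [0.5353, -0.0019, 0.0035]
tcp_rot: [[1.0, 0.001, 0.003], [0.001, -1.0, 0.0], [0.003, -0.0, -1.0]]
wrist_force: [-2.3, 0.2, 3.2]
gripper_width: 0.636
finger_force: 62.7
```

Emit:
carry_out(twist=[[0, 0, 0], [0, 0, 0], [0, 0, 0], [0, 0, 0], [0, 0, 0], [0, 0, 0], [0, 0, 0], [0, 0, 0], [0, 0, 0], [0, 0, 0]], delta_pos=[[0, 0, 0], [0, 0, 0], [0, 0, 0], [0, 0, 2], [0, 0, 4], [0, 0, 7], [0, 0, 10], [0, 0, 10], [0, 0, 10], [0, 0, 10]], grip=[-1, -1, -1, -1, -1, -1, -1, -1, -1, -1])

```text
time: 20.02
position: [0.5334, -0.0022, 0.1016]
tcp_rot: [[1.0, 0.0, 0.0], [0.0, -1.0, 0.001], [0.0, -0.001, -1.0]]
wrist_force: [0.0, -0.1, -4.1]
gripper_width: 0.638
finger_force: 65.0
```

```bash
python3 - <<'E'
from h import *
print(*tins(weigh()),sep='\n')
E
```

```text
t 20.0 p [0.5334, -0.0022, 0.1016] yaw 0.0 q [21.0, 14.0, -26.0, -0.0, -50.0, 69.0] w 0.638 F [0.05, -0.09, -4.07] T [-0.03, 0.09, 0.03]
Fz [-4.   -3.71 -3.27]
(61, 0.6967, -0.286, 0.0424)
(307, 0.6227, -0.289, 0.0481)
(166, 0.628, -0.0541, 0.0442)
(299, 0.6205, 0.2837, 0.0477)
(163, 0.6259, 0.0586, 0.0441)
(288, 0.4452, -0.0011, 0.0445)
(292, 0.4457, -0.1157, 0.0443)
(56, 0.417, 0.1206, 0.0516)
(66, 0.3964, -0.3055, 0.0425)
```

Tin 3 is full; handled tray, middle slot.

Emit:
carry_out(twist=[[0, 0, 0.5], [0, 0, 1], [0, 0, 1.5], [0, 0, 2], [0, 0, 2.5], [0, 0, 3], [0, 0, 3.5], [0, 0, 3.5], [0, 0, 3.5], [0, 0, 3.5]], delta_pos=[[0.2, -4, 0], [0.4, -8, 0], [0.6, -12, 0], [0.8, -16, 0], [1, -20, 0], [1.2, -24, 0], [1.3, -27, 0], [1.3, -29.2, -2], [1.3, -29.2, -4], [1.3, -29.2, -6]], grip=[-1, -1, -1, -1, -1, -1, -1, -1, -1, -1])

```text
time: 21.0
position: [0.5459, -0.2959, 0.0395]
tcp_rot: [[0.998, 0.059, -0.002], [0.059, -0.998, 0.0], [-0.002, -0.001, -1.0]]
wrist_force: [0.4, 0.3, -4.0]
gripper_width: 0.636
finger_force: 65.5
```

Emit:
carry_out(twist=[[0, 0, 0], [0, 0, 0], [0, 0, 0], [0, 0, 0], [0, 0, 0], [0, 0, 0], [0, 0, 0], [0, 0, 0], [0, 0, 0], [0, 0, 0]], delta_pos=[[0, 0, -1], [0, 0, -2], [0, 0, -2.8], [0, 0, -3.2], [0, 0, -3.2], [0, 0, -3.2], [0, 0, -3.2], [0, 0, -3.2], [0, 0, -3.2], [0, 0, -3.2]], grip=[-1, -1, -1, -1, -1, 1, 1, 1, 1, 1])

```text
time: 21.83
position: [0.5475, -0.2944, 0.0105]
tcp_rot: [[0.998, 0.062, 0.001], [0.062, -0.998, -0.0], [0.001, 0.0, -1.0]]
wrist_force: [1.0, -0.4, -0.2]
gripper_width: 0.997
finger_force: 0.0
```

Emit:
carry_out(twist=[[0, 0, 0], [0, 0, 0], [0, 0, -1], [0, 0, -2], [0, 0, -3.5], [0, 0, -3.5], [0, 0, -3.5], [0, 0, -3.5]], delta_pos=[[0, 0, 2], [0, 0, 5], [-1, 3, 8], [-3, 7, 9.5], [-5, 11, 9.5], [-7, 14, 9.5], [-8, 16, 9.5], [-9, 18, 9.5]], grip=[1, 1, 1, 1, 1, 1, 1, 1])

```text
time: 22.5
position: [0.4558, -0.1128, 0.1054]
tcp_rot: [[1.0, 0.001, 0.001], [0.001, -1.0, 0.0], [0.001, -0.0, -1.0]]
wrist_force: [0.6, 0.1, 0.6]
gripper_width: 1.002
finger_force: 0.0
```

```bash
python3 - <<'E'
from h import *
s=st(); c=cam('top');print(*tins(c),sep='\n')
E
```

```text
t 22.5 p [0.4558, -0.1128, 0.1054] yaw 0.1 q [10.0, 8.0, -34.0, -0.0, -49.0, 80.0] w 1.002 F [0.62, 0.15, 0.63] T [0.01, -0.07, -0.04]
(61, 0.6966, -0.2875, 0.0425)
(308, 0.6228, -0.2888, 0.048)
(290, 0.6199, -0.0479, 0.0444)
(295, 0.6206, 0.2839, 0.0478)
(284, 0.618, 0.0525, 0.0439)
(307, 0.5426, -0.2945, 0.0481)
(68, 0.3968, -0.306, 0.0422)
```

Emit:
carry_out(twist=[[0, 0, 0], [0, 0, 0], [0, 0, 0], [0, 0, 0], [0, 0, 0], [0, 0, 0], [0, 0, 0], [0, 0, 0], [0, 0, 0], [0, 0, 0]], delta_pos=[[-0.8, -0.3, -2], [-0.8, -0.3, -4], [-0.8, -0.3, -6], [-0.8, -0.3, -8], [-0.8, -0.3, -9.5], [-0.8, -0.3, -10.4], [-0.8, -0.3, -10.4], [-0.8, -0.3, -10.4], [-0.8, -0.3, -10.4], [-0.8, -0.3, -10.4]], grip=[1, 1, 1, 1, 1, 1, 1, -1, -1, -1])

```text
time: 23.38
position: [0.45, -0.1172, 0.002]
tcp_rot: [[1.0, 0.001, 0.002], [0.001, -1.0, 0.0], [0.002, -0.0, -1.0]]
wrist_force: [-3.2, 1.7, 9.7]
gripper_width: 0.641
finger_force: 60.8
```

Emit:
carry_out(twist=[[0, 0, 0], [0, 0, 0], [0, 0, 0], [0, 0, 0], [0, 0, 0], [0, 0, 0], [0, 0, 0], [0, 0, 0], [0, 0, 0], [0, 0, 0]], delta_pos=[[0, 0, 0], [0, 0, 0], [0, 0, 0], [0, 0, 2], [0, 0, 4], [0, 0, 7], [0, 0, 10], [0, 0, 10], [0, 0, 10], [0, 0, 10]], grip=[-1, -1, -1, -1, -1, -1, -1, -1, -1, -1])

```text
time: 24.22
position: [0.4489, -0.1172, 0.1011]
tcp_rot: [[1.0, 0.0, 0.001], [0.0, -1.0, 0.001], [0.001, -0.001, -1.0]]
wrist_force: [-0.0, -0.5, -1.5]
gripper_width: 0.638
finger_force: 63.5
```

```bash
python3 - <<'E'
from h import *
print(*tins(weigh()),sep='\n')
E
```

```text
t 24.2 p [0.4489, -0.1172, 0.1011] yaw 0.0 q [10.0, 7.0, -35.0, -0.0, -48.0, 80.0] w 0.638 F [-0.01, -0.46, -1.54] T [-0.03, 0.08, -0.02]
Fz [-0.82 -3.   -1.97]
(63, 0.6967, -0.2879, 0.0418)
(308, 0.6226, -0.2889, 0.0482)
(289, 0.6198, -0.0478, 0.0441)
(297, 0.6205, 0.2838, 0.0479)
(282, 0.6181, 0.0525, 0.0441)
(309, 0.5428, -0.2944, 0.0477)
(64, 0.3965, -0.3046, 0.0428)
```

Emit:
carry_out(twist=[[0, 0, 0], [0, 0, 0], [0, 0, 0], [0, 0, 0], [0, 0, 0], [0, 0, 0]], delta_pos=[[0, 0, 0], [0, 0, 0], [0, 0, 0], [0, 0, 0], [0, 0, 0], [0, 0, 0]], grip=[-1, -1, -1, -1, -1, -1])

```text
time: 24.87
position: [0.449, -0.1173, 0.1006]
tcp_rot: [[1.0, 0.001, -0.0], [0.001, -1.0, -0.0], [-0.0, 0.0, -1.0]]
wrist_force: [-0.1, -0.4, -1.8]
gripper_width: 0.639
finger_force: 63.5
```

```bash
python3 - <<'E'
from h import *
F=[]
for i in range(8): cam('top');F.append(robot.sense()['wrist_force'][2])
print(np.round(F,2),np.mean(F)); st()
E
```

```text
[-1.04 -0.63 -1.4  -0.61 -0.8  -0.8  -0.32 -0.69] -0.7862339092772401
t 25.3 p [0.449, -0.1173, 0.1007] yaw 0.0 q [10.0, 7.0, -35.0, -0.0, -48.0, 80.0] w 0.637 F [-0.29, 0.09, -0.69] T [0.0, -0.07, 0.01]
```

Empty (0.8 N). Plain tray, near end.

Emit:
carry_out(twist=[[0, 0, -0.6], [0, 0, -1.2], [0, 0, -2], [0, 0, -2.8], [0, 0, -3.6], [0, 0, -4.4], [0, 0, -5.2], [0, 0, -6], [0, 0, -6.4], [0, 0, -6.4]], delta_pos=[[0, 4, 0], [0, 8, 0], [0, 12, 0], [0, 16, 0], [-0.5, 20, 0], [-1, 24, 0], [-1.5, 28, 0], [-2, 32, 0], [-2.5, 36, 0], [-2.5, 40, 0]], grip=[-1, -1, -1, -1, -1, -1, -1, -1, -1, -1])

```text
time: 26.1
position: [0.4228, 0.2846, 0.1009]
tcp_rot: [[0.994, -0.111, 0.0], [-0.111, -0.994, 0.0], [0.0, -0.0, -1.0]]
wrist_force: [1.8, -0.3, -0.2]
gripper_width: 0.639
finger_force: 63.7
```

Emit:
carry_out(twist=[[0, 0, 0], [0, 0, 0], [0, 0, 0], [0, 0, 0], [0, 0, 0], [0, 0, 0]], delta_pos=[[0, 2.7, -1], [0, 2.7, -3], [0, 2.7, -5], [0, 2.7, -6.2], [0, 2.7, -6.2], [0, 2.7, -6.2]], grip=[-1, -1, -1, -1, -1, -1])

```text
time: 26.6
position: [0.4239, 0.3094, 0.0383]
tcp_rot: [[0.994, -0.111, -0.001], [-0.111, -0.994, -0.001], [-0.001, 0.002, -1.0]]
wrist_force: [0.3, 0.3, -0.4]
gripper_width: 0.637
finger_force: 63.7
```

```bash
python3 - <<'E'
from h import *
s=st(); c=cam('wrist'); w=c['color']; t=cam('top'); print(*tins(t),sep='\n')
s2=cam('scene')['color'][130:270,160:310]
cv2.imwrite('pics/w8.png',np.hstack([cv2.resize(w,(480,360)),cv2.resize(s2,(320,360))]))
D=c['depth']
# rim profile across the tray in tool frame, far rows
for v in (120,180,230):
    print(v,[(u,*(1000*wpt(c,s,u,v)[0]).astype(int).tolist()) for u in range(200,440,12)])
E
```

```text
t 26.6 p [0.4239, 0.3094, 0.0383] yaw -6.4 q [58.0, 18.0, -31.0, 0.0, -41.0, 26.0] w 0.637 F [0.28, 0.29, -0.42] T [0.01, -0.04, 0.02]
(61, 0.6967, -0.2873, 0.0418)
(308, 0.6228, -0.2889, 0.0478)
(289, 0.6199, -0.0479, 0.044)
(299, 0.6203, 0.2837, 0.0477)
(284, 0.618, 0.0525, 0.0441)
(308, 0.5426, -0.2943, 0.0483)
(289, 0.4453, -0.0012, 0.0442)
(89, 0.4251, 0.1228, 0.0508)
(66, 0.3965, -0.3055, 0.0426)
120 [(200, 80, -65, 38), (212, 79, -53, 19), (224, 79, -50, 33), (236, 79, -44, 33), (248, 78, -38, 33), (260, 78, -32, 34), (272, 78, -26, 34), (284, 78, -20, 33), (296, 78, -14, 34), (308, 77, -8, 34), (320, 77, -2, 34), (332, 77, 4, 34), (344, 77, 10, 34), (356, 78, 16, 34), (368, 78, 22, 33), (380, 78, 28, 34), (392, 78, 32, 24), (404, 79, 41, 38), (416, 79, 47, 38), (428, 79, 54, 37)]
180 [(200, 47, -67, 38), (212, 50, -54, 19), (224, 48, -52, 33), (236, 47, -45, 34), (248, 47, -39, 34), (260, 47, -32, 33), (272, 47, -26, 34), (284, 47, -20, 34), (296, 47, -14, 33), (308, 47, -8, 34), (320, 47, -2, 33), (332, 47, 4, 33), (344, 47, 10, 34), (356, 47, 16, 34), (368, 47, 22, 34), (380, 47, 28, 34), (392, 49, 32, 21), (404, 47, 42, 38), (416, 47, 48, 38), (428, 47, 55, 38)]
230 [(200, 19, -69, 38), (212, 19, -62, 38), (224, 23, -51, 25), (236, 21, -47, 33), (248, 20, -40, 34), (260, 21, -33, 33), (272, 20, -27, 34), (284, 21, -21, 33), (296, 20, -14, 34), (308, 20, -8, 34), (320, 20, -2, 34), (332, 21, 4, 33), (344, 20, 10, 34), (356, 20, 16, 34), (368, 20, 23, 34), (380, 20, 29, 34), (392, 24, 33, 20), (404, 19, 43, 38), (416, 19, 50, 38), (428, 19, 57, 38)]
```

View pics/w8.png

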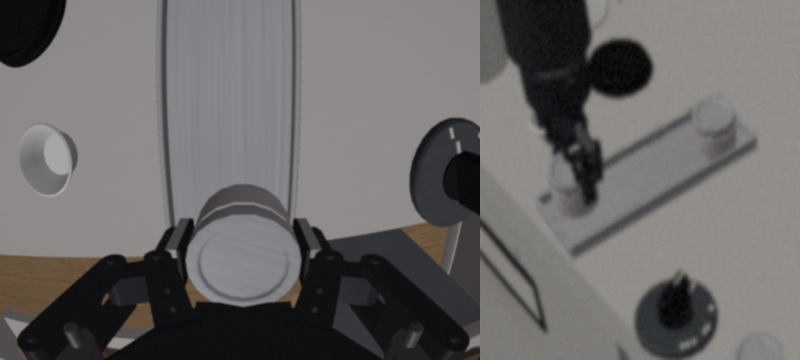

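The tin sits well inside the tray (inner walls at tool y −51 and +31 mm), so I'll lower and release it. The second call retreats to the tin at (0.445, 0).

Emit:
carry_out(twist=[[0, 0, 0], [0, 0, 0], [0, 0, 0], [0, 0, 0], [0, 0, 0], [0, 0, 0], [0, 0, 0], [0, 0, 0], [0, 0, 0], [0, 0, 0]], delta_pos=[[0.4, 0, 0], [0.4, 0, -1], [0.4, 0, -2], [0.4, 0, -2.8], [0.4, 0, -3.0], [0.4, 0, -3.0], [0.4, 0, -3.0], [0.4, 0, -3.0], [0.4, 0, -3.0], [0.4, 0, -3.0]], grip=[-1, -1, -1, -1, -1, -1, 1, 1, 1, 1])

```text
time: 27.58
position: [0.4282, 0.31, 0.0091]
tcp_rot: [[0.994, -0.111, 0.001], [-0.111, -0.994, 0.001], [0.0, -0.001, -1.0]]
wrist_force: [0.6, 0.0, 0.3]
gripper_width: 0.996
finger_force: 0.0
```

Emit:
carry_out(twist=[[0, 0, 0], [0, 0, 0], [0, 0, 1], [0, 0, 3], [0, 0, 5], [0, 0, 6.4], [0, 0, 6.4], [0, 0, 6.4], [0, 0, 6.4], [0, 0, 6.4]], delta_pos=[[0, 0, 2], [0, 0, 5], [0.4, -3, 8], [0.8, -7, 9.5], [1.2, -11, 9.5], [1.6, -15, 9.5], [1.9, -19, 9.5], [1.9, -23, 9.5], [1.9, -27, 9.5], [1.9, -30.9, 9.5]], grip=[1, 1, 1, 1, 1, 1, 1, 1, 1, 1])

```text
time: 28.42
position: [0.4468, -0.001, 0.1043]
tcp_rot: [[1.0, 0.001, 0.001], [0.001, -1.0, 0.001], [0.001, -0.001, -1.0]]
wrist_force: [1.5, 0.2, -0.2]
gripper_width: 0.998
finger_force: 0.0
```

```bash
python3 - <<'E'
from h import *
s=st(); c=cam('top');print(*tins(c),sep='\n');c=cam('scene');print('scene',*tins(c),sep='\n')
E
```

```text
t 28.4 p [0.4468, -0.001, 0.1043] yaw 0.1 q [25.0, 5.0, -36.0, 0.0, -48.0, 65.0] w 0.998 F [1.5, 0.25, -0.16] T [-0.08, -0.14, 0.01]
(63, 0.6966, -0.287, 0.0419)
(306, 0.6229, -0.2891, 0.0479)
(288, 0.6198, -0.0478, 0.044)
(299, 0.6204, 0.2838, 0.0479)
(285, 0.6181, 0.0525, 0.044)
(306, 0.5428, -0.2943, 0.0481)
(304, 0.4235, 0.3073, 0.048)
(66, 0.3966, -0.3064, 0.0425)
scene
(328, 0.4226, 0.3058, 0.0474)
(328, 0.6174, 0.0523, 0.044)
(356, 0.6194, -0.0477, 0.0441)
(152, 0.4233, 0.1217, 0.0483)
(398, 0.4451, -0.0013, 0.0442)
(103, 0.697, -0.2863, 0.0417)
(471, 0.6219, -0.2893, 0.0477)
(517, 0.542, -0.2949, 0.0478)
(120, 0.3968, -0.3057, 0.0427)
```

Tin still at (0.445, −0.001), directly below.

Emit:
carry_out(twist=[[0, 0, 0], [0, 0, 0], [0, 0, 0], [0, 0, 0], [0, 0, 0], [0, 0, 0], [0, 0, 0], [0, 0, 0], [0, 0, 0], [0, 0, 0]], delta_pos=[[0, 0, -2], [0, 0, -4], [0, 0, -6], [0, 0, -8], [0, 0, -9.5], [0, 0, -10.3], [0, 0, -10.3], [0, 0, -10.3], [0, 0, -10.3], [0, 0, -10.3]], grip=[1, 1, 1, 1, 1, 1, 1, -1, -1, -1])

```text
time: 29.35
position: [0.4478, 0.0011, 0.002]
tcp_rot: [[1.0, 0.001, 0.002], [0.001, -1.0, 0.001], [0.002, -0.001, -1.0]]
wrist_force: [-4.5, 2.6, 12.6]
gripper_width: 0.643
finger_force: 59.9
```

Emit:
carry_out(twist=[[0, 0, 0], [0, 0, 0], [0, 0, 0], [0, 0, 0], [0, 0, 0], [0, 0, 0], [0, 0, 0], [0, 0, 0], [0, 0, 0], [0, 0, 0]], delta_pos=[[0, 0, 0], [0, 0, 0], [0, 0, 3], [0, 0, 6], [0, 0, 10], [0, 0, 10], [0, 0, 10], [0, 0, 10], [0, 0, 10], [0, 0, 10]], grip=[-1, -1, -1, -1, -1, -1, -1, -1, -1, -1])

```text
time: 30.18
position: [0.4462, 0.0004, 0.0998]
tcp_rot: [[1.0, 0.0, -0.002], [0.0, -1.0, -0.001], [-0.002, 0.001, -1.0]]
wrist_force: [0.1, 0.5, -0.9]
gripper_width: 0.64
finger_force: 63.7
```

```bash
sed -i 's/range(3): c=cam/range(6): c=cam/' h.py; python3 - <<'E'
from h import *
print(*tins(weigh()),sep='\n')
E
```

```text
t 30.2 p [0.4462, 0.0004, 0.0998] yaw 0.0 q [26.0, 6.0, -37.0, -0.0, -48.0, 65.0] w 0.64 F [0.1, 0.47, -0.92] T [0.08, -0.02, -0.02]
Fz [-1.1  -0.97 -0.09 -0.42 -0.89 -1.31]
(61, 0.6968, -0.2879, 0.0421)
(306, 0.6228, -0.289, 0.0483)
(289, 0.6198, -0.048, 0.0439)
(296, 0.6206, 0.2838, 0.0473)
(284, 0.618, 0.0525, 0.0438)
(306, 0.5425, -0.2945, 0.048)
(305, 0.4235, 0.3073, 0.0479)
(65, 0.3964, -0.3052, 0.0424)
```

Empty. Plain tray, a third of the way along.

Emit:
carry_out(twist=[[0, 0, -0.6], [0, 0, -1.2], [0, 0, -2], [0, 0, -2.8], [0, 0, -3.6], [0, 0, -4.8], [0, 0, -6.4], [0, 0, -6.4], [0, 0, -6.4], [0, 0, -6.4]], delta_pos=[[0.6, 4, 0], [1.2, 8, 0], [1.8, 12, 0], [2.4, 16, 0], [3, 20, 0], [3.7, 24, 0], [4.3, 28, 0], [4.6, 30.2, -2], [4.6, 30.2, -4], [4.6, 30.2, -6]], grip=[-1, -1, -1, -1, -1, -1, -1, -1, -1, -1])

```text
time: 31.32
position: [0.493, 0.3046, 0.0395]
tcp_rot: [[0.994, -0.109, 0.0], [-0.109, -0.994, 0.0], [0.0, -0.0, -1.0]]
wrist_force: [0.8, 0.0, -0.4]
gripper_width: 0.637
finger_force: 63.8
```

Emit:
carry_out(twist=[[0, 0, 0], [0, 0, 0], [0, 0, 0], [0, 0, 0], [0, 0, 0], [0, 0, 0], [0, 0, 0], [0, 0, 0], [0, 0, 0], [0, 0, 0]], delta_pos=[[0, 0, -1], [0, 0, -2], [0, 0, -2.8], [0, 0, -3.1], [0, 0, -3.1], [0, 0, -3.1], [0, 0, -3.1], [0, 0, -3.1], [0, 0, -3.1], [0, 0, -3.1]], grip=[-1, -1, -1, -1, -1, 1, 1, 1, 1, 1])

```text
time: 32.15
position: [0.4932, 0.3029, 0.0102]
tcp_rot: [[0.994, -0.111, 0.001], [-0.111, -0.994, 0.001], [0.001, -0.001, -1.0]]
wrist_force: [-0.2, -0.2, 0.5]
gripper_width: 1.004
finger_force: 0.0
```

Emit:
carry_out(twist=[[0, 0, 0], [0, 0, 0], [0, 0, 1], [0, 0, 3], [0, 0, 5], [0, 0, 6.4], [0, 0, 6.4], [0, 0, 6.4], [0, 0, 6.4], [0, 0, 6.4]], delta_pos=[[0, 0, 2], [0, 0, 5], [1, -3, 8], [3, -7, 9.5], [5, -11, 9.5], [7, -14, 9.5], [9, -17, 9.5], [11, -20, 9.5], [12.5, -23, 9.5], [12.8, -24.9, 9.5]], grip=[1, 1, 1, 1, 1, 1, 1, 1, 1, 1])

```text
time: 32.98
position: [0.6229, 0.0509, 0.1047]
tcp_rot: [[1.0, -0.001, 0.001], [-0.001, -1.0, -0.0], [0.001, 0.0, -1.0]]
wrist_force: [-0.1, 0.9, 0.3]
gripper_width: 0.999
finger_force: 0.0
```

```bash
python3 - <<'E'
from h import *
s=st(); c=cam('top');print(*tins(c),sep='\n');c=cam('scene');print('scene',*tins(c),sep='\n')
E
```

```text
t 33.0 p [0.6229, 0.0509, 0.1047] yaw -0.1 q [23.0, 21.0, -14.0, 0.0, -54.0, 67.0] w 0.999 F [-0.08, 0.87, 0.31] T [0.08, -0.07, -0.06]
(63, 0.6966, -0.2873, 0.042)
(308, 0.6228, -0.2889, 0.0478)
(282, 0.6197, -0.0486, 0.0439)
(307, 0.5426, -0.2943, 0.0484)
(90, 0.425, 0.1226, 0.051)
(66, 0.3965, -0.3054, 0.0431)
scene
(279, 0.62, 0.2828, 0.0473)
(308, 0.4893, 0.2994, 0.0472)
(323, 0.423, 0.306, 0.0473)
(332, 0.6173, 0.0521, 0.044)
(351, 0.6194, -0.0477, 0.0442)
(147, 0.4233, 0.122, 0.0484)
(101, 0.6973, -0.2868, 0.0418)
(473, 0.6217, -0.2891, 0.0479)
(518, 0.5419, -0.295, 0.0478)
(120, 0.3967, -0.3061, 0.0427)
```

Emit:
carry_out(twist=[[0, 0, 0], [0, 0, 0], [0, 0, 0], [0, 0, 0], [0, 0, 0], [0, 0, 0], [0, 0, 0], [0, 0, 0], [0, 0, 0], [0, 0, 0]], delta_pos=[[-0.3, 0.3, -2], [-0.3, 0.3, -4], [-0.3, 0.3, -6], [-0.3, 0.3, -8], [-0.3, 0.3, -9.5], [-0.3, 0.3, -10.3], [-0.3, 0.3, -10.3], [-0.3, 0.3, -10.3], [-0.3, 0.3, -10.3], [-0.3, 0.3, -10.3]], grip=[1, 1, 1, 1, 1, 1, 1, -1, -1, -1])

```text
time: 33.92
position: [0.6191, 0.0569, 0.0036]
tcp_rot: [[1.0, 0.001, 0.002], [0.001, -1.0, 0.0], [0.002, -0.0, -1.0]]
wrist_force: [-1.7, 0.2, -0.7]
gripper_width: 0.639
finger_force: 63.7
```

Emit:
carry_out(twist=[[0, 0, 0], [0, 0, 0], [0, 0, 0], [0, 0, 0], [0, 0, 0], [0, 0, 0], [0, 0, 0], [0, 0, 0], [0, 0, 0], [0, 0, 0]], delta_pos=[[0, 0, 0], [0, 0, 0], [0, 0, 3], [0, 0, 6], [0, 0, 10], [0, 0, 10], [0, 0, 10], [0, 0, 10], [0, 0, 10], [0, 0, 10]], grip=[-1, -1, -1, -1, -1, -1, -1, -1, -1, -1])

```text
time: 34.75
position: [0.6169, 0.0564, 0.1001]
tcp_rot: [[1.0, 0.0, -0.003], [0.0, -1.0, -0.001], [-0.003, 0.001, -1.0]]
wrist_force: [-0.4, -0.5, -4.3]
gripper_width: 0.642
finger_force: 65.7
```

```bash
python3 - <<'E'
from h import *
print(*tins(weigh()),sep='\n')
E
```

```text
t 34.8 p [0.6169, 0.0564, 0.1001] yaw 0.0 q [23.0, 21.0, -15.0, -0.0, -54.0, 67.0] w 0.642 F [-0.45, -0.46, -4.26] T [-0.05, -0.04, 0.01]
Fz [-4.35 -3.95 -3.66 -4.03 -3.95 -4.38]
(61, 0.6968, -0.2878, 0.0424)
(309, 0.6226, -0.2889, 0.0479)
(289, 0.6199, -0.048, 0.044)
(308, 0.5427, -0.2944, 0.0478)
(86, 0.4252, 0.1229, 0.0521)
(67, 0.3966, -0.3051, 0.043)
```

Full, the third. Handled tray, near slot.

Emit:
carry_out(twist=[[0, 0, 0.5], [0, 0, 1], [0, 0, 1.5], [0, 0, 2], [0, 0, 2.5], [0, 0, 3], [0, 0, 3.5], [0, 0, 3.5], [0, 0, 3.5], [0, 0, 3.5]], delta_pos=[[-1.6, -3.6, 0], [-3.2, -7.2, 0], [-4.8, -10.8, 0], [-6.4, -14.4, 0], [-8, -18, 0], [-9.6, -21.6, 0], [-11.2, -25.2, 0], [-12.8, -28.8, 0], [-14.2, -32.4, 0], [-15, -35.4, 0]], grip=[-1, -1, -1, -1, -1, -1, -1, -1, -1, -1])

```text
time: 35.88
position: [0.4662, -0.2992, 0.1019]
tcp_rot: [[0.998, 0.061, -0.0], [0.061, -0.998, 0.0], [-0.0, -0.0, -1.0]]
wrist_force: [0.5, 0.5, -3.2]
gripper_width: 0.638
finger_force: 65.5
```

Emit:
carry_out(twist=[[0, 0, 0], [0, 0, 0], [0, 0, 0], [0, 0, 0], [0, 0, 0], [0, 0, 0]], delta_pos=[[0, 0, -1], [0, 0, -3], [0, 0, -5], [0, 0, -6], [0, 0, -6], [0, 0, -6]], grip=[-1, -1, -1, -1, -1, -1])

```text
time: 36.38
position: [0.468, -0.2972, 0.0416]
tcp_rot: [[0.998, 0.062, -0.001], [0.062, -0.998, -0.0], [-0.001, -0.0, -1.0]]
wrist_force: [0.9, -0.2, -3.1]
gripper_width: 0.638
finger_force: 65.7
```

```bash
python3 - <<'E'
from h import *
s=st(); c=cam('wrist'); c2=cam('top'); print(*tins(c2),sep='\n')
for v in (270,300,330):
    print(v,[(u,*(1000*wpt(c,s,u,v)[0]).astype(int).tolist()) for u in list(range(200,270,10))+list(range(380,450,10))])
E
```

```text
t 36.4 p [0.468, -0.2972, 0.0416] yaw 3.6 q [-12.0, 20.0, -27.0, 0.0, -43.0, 106.0] w 0.638 F [0.9, -0.2, -3.05] T [-0.06, -0.08, -0.07]
(66, 0.6963, -0.2864, 0.0422)
(307, 0.6227, -0.2889, 0.0481)
(291, 0.6198, -0.0479, 0.0442)
(299, 0.6206, 0.2838, 0.0478)
(110, 0.5576, -0.2984, 0.0481)
(305, 0.4905, 0.3002, 0.0477)
(304, 0.4235, 0.3074, 0.0481)
(88, 0.4249, 0.1228, 0.0514)
(66, 0.3966, -0.305, 0.0428)
270 [(200, -5, -73, 41), (210, -5, -66, 41), (220, -5, -60, 41), (230, -5, -54, 41), (240, -5, -48, 42), (250, 1, -38, 24), (260, -3, -35, 37), (380, 12, 24, -1), (390, -3, 36, 37), (400, -3, 42, 37), (410, 1, 45, 26), (420, -4, 55, 41), (430, -5, 61, 41), (440, -5, 67, 41)]
300 [(200, -25, -75, 42), (210, -24, -69, 42), (220, -24, -62, 42), (230, -24, -56, 41), (240, 10, -32, -28), (250, 10, -28, -28), (260, 17, -21, -42), (380, 17, 18, -42), (390, 13, 23, -35), (400, 10, 28, -28), (410, 10, 32, -28), (420, -24, 57, 42), (430, -24, 63, 41), (440, -24, 70, 41)]
330 [(200, -46, -78, 42), (210, 6, -39, -45), (220, 6, -36, -45), (230, 10, -30, -51), (240, 10, -27, -50), (250, 5, -26, -42), (260, 5, -22, -42), (380, 4, 19, -40), (390, 5, 23, -42), (400, 5, 26, -42), (410, 10, 28, -50), (420, 10, 31, -51), (430, 6, 36, -45), (440, 6, 40, -45)]
```

Emit:
carry_out(twist=[[0, 0, 0], [0, 0, 0], [0, 0, 0], [0, 0, 0], [0, 0, 0], [0, 0, 0], [0, 0, 0], [0, 0, 0], [0, 0, 0], [0, 0, 0]], delta_pos=[[0, -0.2, -1], [0, -0.2, -2], [0, -0.2, -2.8], [0, -0.2, -3.2], [0, -0.2, -3.2], [0, -0.2, -3.2], [0, -0.2, -3.2], [0, -0.2, -3.2], [0, -0.2, -3.2], [0, -0.2, -3.2]], grip=[-1, -1, -1, -1, -1, 1, 1, 1, 1, 1])

```text
time: 37.32
position: [0.4684, -0.2994, 0.0102]
tcp_rot: [[0.998, 0.062, 0.001], [0.062, -0.998, -0.0], [0.001, 0.0, -1.0]]
wrist_force: [-0.2, -0.2, 0.3]
gripper_width: 1.002
finger_force: 0.0
```

Emit:
carry_out(twist=[[0, 0, 0], [0, 0, 0], [0, 0, -1], [0, 0, -2], [0, 0, -3.5], [0, 0, -3.5], [0, 0, -3.5], [0, 0, -3.5], [0, 0, -3.5], [0, 0, -3.5]], delta_pos=[[0, 0, 2], [0, 0, 5], [1, 3, 8], [3, 6, 9.5], [5.5, 9, 9.5], [8, 12, 9.5], [10.5, 15, 9.5], [12.5, 18, 9.5], [14, 21, 9.5], [15.2, 24.8, 9.5]], grip=[1, 1, 1, 1, 1, 1, 1, 1, 1, 1])

```text
time: 38.15
position: [0.6212, -0.0502, 0.1049]
tcp_rot: [[1.0, -0.0, 0.001], [-0.0, -1.0, -0.0], [0.001, 0.0, -1.0]]
wrist_force: [0.8, -0.5, -0.9]
gripper_width: 1.0
finger_force: 0.0
```

```bash
python3 - <<'E'
from h import *
s=st(); c=cam('top');print(*tins(c),sep='\n');c=cam('scene');print('scene',*tins(c),sep='\n')
E
```

```text
t 38.1 p [0.6212, -0.0502, 0.1049] yaw -0.0 q [13.0, 21.0, -15.0, 0.0, -54.0, 77.0] w 1.0 F [0.83, -0.54, -0.92] T [-0.07, -0.14, -0.01]
(61, 0.6968, -0.287, 0.0421)
(305, 0.623, -0.289, 0.0482)
(308, 0.5426, -0.2944, 0.0481)
(293, 0.4912, 0.301, 0.0476)
(308, 0.4671, -0.2995, 0.0482)
(288, 0.4235, 0.3089, 0.0479)
(67, 0.3965, -0.305, 0.0427)
scene
(279, 0.6201, 0.2826, 0.0473)
(309, 0.4896, 0.2991, 0.0473)
(327, 0.4226, 0.3056, 0.0472)
(354, 0.6193, -0.0479, 0.0442)
(152, 0.4238, 0.1218, 0.0482)
(104, 0.6971, -0.2856, 0.0413)
(474, 0.6218, -0.2893, 0.0475)
(516, 0.542, -0.2948, 0.0479)
(564, 0.4661, -0.2996, 0.0478)
(120, 0.3967, -0.3056, 0.0427)
```

Emit:
carry_out(twist=[[0, 0, 0], [0, 0, 0], [0, 0, 0], [0, 0, 0], [0, 0, 0], [0, 0, 0], [0, 0, 0], [0, 0, 0], [0, 0, 0], [0, 0, 0]], delta_pos=[[-0.1, 0.1, -2], [-0.1, 0.1, -4], [-0.1, 0.1, -6], [-0.1, 0.1, -8], [-0.1, 0.1, -9.5], [-0.1, 0.1, -10.3], [-0.1, 0.1, -10.3], [-0.1, 0.1, -10.3], [-0.1, 0.1, -10.3], [-0.1, 0.1, -10.3]], grip=[1, 1, 1, 1, 1, 1, 1, -1, -1, -1])

```text
time: 39.08
position: [0.6202, -0.0502, 0.0035]
tcp_rot: [[1.0, 0.001, 0.003], [0.001, -1.0, 0.0], [0.003, -0.0, -1.0]]
wrist_force: [-2.2, -0.1, 2.1]
gripper_width: 0.64
finger_force: 63.1
```

Emit:
carry_out(twist=[[0, 0, 0], [0, 0, 0], [0, 0, 0], [0, 0, 0], [0, 0, 0], [0, 0, 0], [0, 0, 0], [0, 0, 0], [0, 0, 0], [0, 0, 0]], delta_pos=[[0, 0, 0], [0, 0, 0], [0, 0, 3], [0, 0, 6], [0, 0, 10], [0, 0, 10], [0, 0, 10], [0, 0, 10], [0, 0, 10], [0, 0, 10]], grip=[-1, -1, -1, -1, -1, -1, -1, -1, -1, -1])

```text
time: 39.92
position: [0.6181, -0.0504, 0.1004]
tcp_rot: [[1.0, 0.0, -0.002], [0.0, -1.0, -0.0], [-0.002, 0.0, -1.0]]
wrist_force: [-0.2, -0.0, -0.6]
gripper_width: 0.641
finger_force: 63.6
```

```bash
python3 - <<'E'
from h import *
print(*tins(weigh()),sep='\n')
E
```

```text
t 39.9 p [0.6181, -0.0504, 0.1004] yaw 0.0 q [13.0, 21.0, -15.0, -0.0, -54.0, 77.0] w 0.641 F [-0.23, -0.04, -0.6] T [-0.03, 0.05, 0.01]
Fz [-1.34 -0.67  0.02 -0.33 -0.6  -0.99]
(59, 0.6969, -0.2865, 0.0419)
(308, 0.6227, -0.2889, 0.048)
(307, 0.5427, -0.2942, 0.0477)
(293, 0.491, 0.301, 0.0479)
(312, 0.467, -0.2993, 0.0481)
(289, 0.4233, 0.3087, 0.048)
(64, 0.3965, -0.3058, 0.0421)
```

Empty, the fourth. It goes to the last gap in the plain tray.

Emit:
carry_out(twist=[[0, 0, -0.6], [0, 0, -1.2], [0, 0, -2], [0, 0, -2.8], [0, 0, -3.6], [0, 0, -4.4], [0, 0, -5.2], [0, 0, -6], [0, 0, -6.4], [0, 0, -6.4]], delta_pos=[[-0.7, 3.8, 0], [-1.4, 7.6, 0], [-2.1, 11.4, 0], [-2.8, 15.2, 0], [-3.5, 19, 0], [-4.2, 22.8, 0], [-4.9, 26.6, 0], [-5.6, 30.4, 0], [-6.1, 33.5, 0], [-6.1, 34.7, 0]], grip=[-1, -1, -1, -1, -1, -1, -1, -1, -1, -1])

```text
time: 41.05
position: [0.5573, 0.3008, 0.1017]
tcp_rot: [[0.994, -0.108, 0.001], [-0.108, -0.994, 0.001], [0.001, -0.001, -1.0]]
wrist_force: [0.4, -0.2, -1.2]
gripper_width: 0.641
finger_force: 63.7
```

Emit:
carry_out(twist=[[0, 0, 0], [0, 0, 0], [0, 0, 0], [0, 0, 0]], delta_pos=[[0, 0, -1.5], [0, 0, -3.5], [0, 0, -3.5], [0, 0, -3.5]], grip=[-1, -1, -1, -1])

```text
time: 41.38
position: [0.5574, 0.2958, 0.0657]
tcp_rot: [[0.994, -0.111, -0.002], [-0.111, -0.994, -0.002], [-0.002, 0.002, -1.0]]
wrist_force: [0.3, 0.3, -0.5]
gripper_width: 0.634
finger_force: 63.7
```

```bash
python3 - <<'E'
from h import *
s=st(); c=cam('wrist'); w=c['color']; s2=cam('scene')['color'][130:270,160:310]
cv2.imwrite('pics/w9.png',np.hstack([cv2.resize(w,(480,360)),cv2.resize(s2,(320,360))]))
E
```

```text
t 41.4 p [0.5574, 0.2958, 0.0657] yaw -6.4 q [46.0, 24.0, -16.0, 0.0, -50.0, 38.0] w 0.634 F [0.33, 0.26, -0.51] T [0.03, -0.01, 0.01]
```

View pics/w9.png

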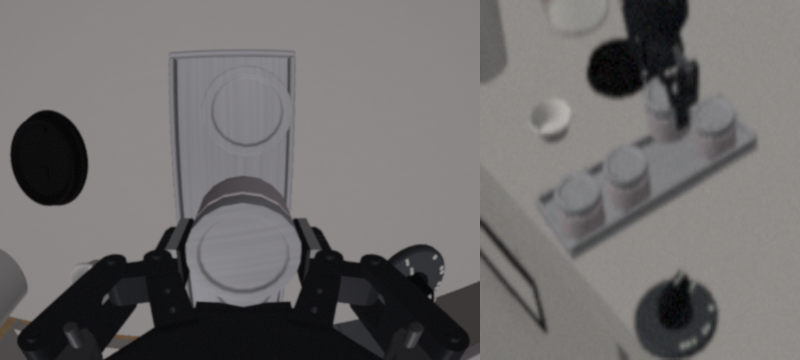

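The far tin (at (247,107)) is well clear and the tray is aligned with the tool. I'll lower, release and back off, then look at the whole scene.

Emit:
carry_out(twist=[[0, 0, 0], [0, 0, 0], [0, 0, 0], [0, 0, 0], [0, 0, 0], [0, 0, 0], [0, 0, 0], [0, 0, 0], [0, 0, 0], [0, 0, 0]], delta_pos=[[0, 0, -2], [0, 0, -3.6], [0, 0, -4.8], [0, 0, -5.6], [0, 0, -5.6], [0, 0, -5.6], [0, 0, -5.6], [0, 0, -5.6], [0, 0, -5.6], [0, 0, -5.6]], grip=[-1, -1, -1, -1, -1, -1, 1, 1, 1, 1])

```text
time: 42.32
position: [0.5584, 0.2971, 0.0114]
tcp_rot: [[0.994, -0.111, 0.001], [-0.111, -0.994, 0.001], [0.001, -0.001, -1.0]]
wrist_force: [-0.2, -0.3, 1.2]
gripper_width: 0.999
finger_force: 0.0
```

Emit:
carry_out(twist=[[0, 0, 0], [0, 0, 0], [0, 0, 1], [0, 0, 3], [0, 0, 5], [0, 0, 6.4], [0, 0, 6.4], [0, 0, 6.4], [0, 0, 6.4]], delta_pos=[[0, 0, 3], [0, 0, 7], [-2, -3, 10], [-4, -6, 12], [-6, -9, 12], [-8, -12, 12], [-10, -15, 12], [-11, -17, 12], [-11, -17.4, 12]], grip=[1, 1, 1, 1, 1, 1, 1, 1, 1])

```text
time: 43.07
position: [0.4454, 0.1198, 0.1313]
tcp_rot: [[1.0, -0.001, -0.0], [-0.001, -1.0, 0.001], [-0.0, -0.001, -1.0]]
wrist_force: [-0.9, 0.3, 0.2]
gripper_width: 0.996
finger_force: 0.0
```

```bash
python3 - <<'E'
from h import *
s=st(); c=cam('top');print(*tins(c),sep='\n');c=cam('scene');print('scene',*tins(c),sep='\n')
c=cam('wrist');w=c['color']; np.savez('wd.npz',**c)
cv2.imwrite('pics/w10.png',cv2.resize(w[180:480,200:500],(600,600)))
E
```

```text
t 43.1 p [0.4454, 0.1198, 0.1313] yaw -0.0 q [40.0, 5.0, -33.0, -0.0, -53.0, 50.0] w 0.996 F [-0.88, 0.28, 0.2] T [-0.06, 0.06, -0.01]
(64, 0.6966, -0.2874, 0.0417)
(307, 0.6226, -0.2891, 0.0477)
(296, 0.6206, 0.2841, 0.0478)
(299, 0.5582, 0.2949, 0.0477)
(304, 0.5428, -0.2946, 0.0481)
(301, 0.4905, 0.3003, 0.0481)
(308, 0.467, -0.2996, 0.0483)
(206, 0.4293, 0.3127, 0.0479)
(66, 0.3964, -0.304, 0.042)
scene
(211, 0.6237, 0.2777, 0.0474)
(282, 0.4881, 0.3001, 0.0476)
(330, 0.4225, 0.3058, 0.0469)
(153, 0.4234, 0.1217, 0.0484)
(104, 0.6969, -0.2866, 0.042)
(473, 0.6218, -0.2895, 0.0475)
(518, 0.5419, -0.2948, 0.0479)
(561, 0.466, -0.2997, 0.0479)
(120, 0.3966, -0.3057, 0.0429)
```

View pics/w10.png

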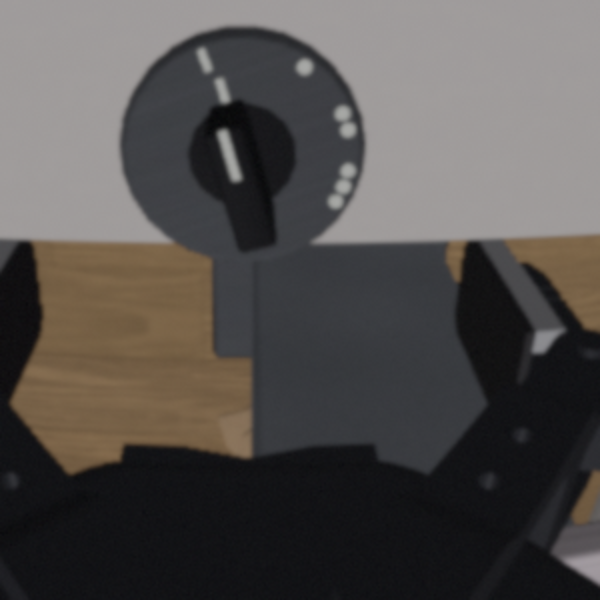

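The dial's white pointer line runs from about (222,90) to (237,182) in the crop. The no-pip mark is at (205,60), and the pips are at (304,67), (343,114)/(348,130) and (348,170)/(343,186)/(336,201).

```bash
python3 - <<'E'
from h import *
s=robot.sense(); c=dict(np.load('wd.npz'))
g=lambda a,b: wpt(c,s,int(200+a/2),int(180+b/2))[1]
Q={k:g(*v) for k,v in dict(m0=(205,60),tip=(222,90),l1=(223,132),l2=(236,180),p1=(304,67),p2a=(343,114),p2b=(348,130),p3=(343,186),L=(124,142),R=(361,142),T=(243,30)).items()}
for k,v in Q.items(): print(k,v)
M=np.array([Q['m0'],Q['p1'],(Q['p2a']+Q['p2b'])/2,Q['p3']])[:,:2]
A=np.c_[2*M,np.ones(len(M))]; x=np.linalg.lstsq(A,(M**2).sum(1),rcond=None)[0]; print('axis',x[:2],'r',np.sqrt(x[2]+x[:2]@x[:2]))
for k in Q:
    d=Q[k][:2]-x[:2]; print(k,np.degrees(np.arctan2(d[1],d[0])).round(1),np.hypot(*d).round(4))
d=Q['l1']-Q['l2']; print('line',np.degrees(np.arctan2(d[1],d[0])))
E
```

```text
m0 [0.4627 0.1396 0.0138]
tip [0.4518 0.1328 0.0168]
l1 [0.4471 0.1316 0.0539]
l2 [0.4299 0.1271 0.0531]
p1 [0.4604 0.1021 0.014 ]
p2a [0.4417 0.0872 0.0141]
p2b [0.4353 0.0846 0.0139]
p3 [0.4121 0.086  0.0139]
L [0.4299 0.1716 0.0126]
R [0.43   0.0794 0.0126]
T [0.4734 0.1254 0.0103]
axis [0.42632631 0.12346054] r 0.0398920099597415
m0 23.9 0.0398
tip 20.1 0.0271
l1 21.4 0.0223
l2 45.5 0.0051
p1 -32.1 0.0402
p2a -67.0 0.0394
p2b -77.0 0.0399
p3 -110.8 0.0401
L 85.8 0.0483
R -85.2 0.0442
T 2.4 0.0471
line 14.66154774860927
```

Emit:
carry_out(twist=[[0, 0, 6], [0, 0, 12], [0, 0, 17], [0, 0, 17], [0, 0, 17], [0, 0, 17], [0, 0, 17], [0, 0, 17], [0, 0, 17], [0, 0, 17]], delta_pos=[[-0.7, 0.1, 0], [-1.4, 0.3, 0], [-1.9, 0.4, -2], [-1.9, 0.4, -5], [-1.9, 0.4, -8], [-1.9, 0.4, -10], [-1.9, 0.4, -11.2], [-1.9, 0.4, -11.4], [-1.9, 0.4, -11.4], [-1.9, 0.4, -11.4]], grip=[1, 1, 1, 1, 1, 1, 1, 1, 1, 1])

```text
time: 44.05
position: [0.4298, 0.1276, 0.0171]
tcp_rot: [[0.956, 0.294, 0.0], [0.294, -0.956, 0.0], [0.0, 0.0, -1.0]]
wrist_force: [-0.1, 0.1, -0.1]
gripper_width: 1.0
finger_force: 0.0
```

```bash
python3 - <<'E'
from h import *
st(); c=cam('top');print(*tins(c),sep='\n')
E
```

```text
t 44.0 p [0.4298, 0.1276, 0.0171] yaw 17.1 q [42.0, 14.0, -42.0, 0.0, -35.0, 65.0] w 1.0 F [-0.09, 0.14, -0.06] T [0.02, -0.06, -0.01]
(63, 0.6966, -0.2873, 0.0419)
(304, 0.6229, -0.289, 0.0479)
(300, 0.6205, 0.2838, 0.0477)
(300, 0.5582, 0.2947, 0.0476)
(306, 0.5427, -0.2945, 0.048)
(301, 0.4905, 0.3004, 0.0477)
(309, 0.467, -0.2995, 0.048)
(305, 0.4234, 0.3072, 0.0478)
(66, 0.3965, -0.3056, 0.0424)
```

Emit:
carry_out(twist=[[0, 0, 0], [0, 0, 0], [0, 0, 0], [0, 0, 0], [0, 0, 0], [0, 0, 0], [0, 0, 0], [0, 0, 0], [0, 0, 0]], delta_pos=[[0, 0, 0], [0, 0, 0], [0, 0, 0], [0, 0, 0], [0, 0, 0], [0, 0, 0], [0, 0, 0], [0, 0, 0], [0, 0, 0]], grip=[-1, -1, -1, -1, -1, -1, -1, -1, -1])

```text
time: 44.85
position: [0.4294, 0.1263, 0.0171]
tcp_rot: [[0.956, 0.293, 0.0], [0.293, -0.956, -0.001], [0.0, 0.001, -1.0]]
wrist_force: [2.5, -4.1, 5.0]
gripper_width: 0.15
finger_force: 59.0
```

Emit:
carry_out(twist=[[0, 0, -7], [0, 0, -14], [0, 0, -21], [0, 0, -28], [0, 0, -35], [0, 0, -42], [0, 0, -49], [0, 0, -56], [0, 0, -63], [0, 0, -70]], delta_pos=[[-0.1, -0.1, 0], [-0.2, -0.2, 0], [-0.2, -0.2, 0], [-0.2, -0.2, 0], [-0.2, -0.2, 0], [-0.2, -0.2, 0], [-0.2, -0.2, 0], [-0.2, -0.2, 0], [-0.2, -0.2, 0], [-0.2, -0.2, 0]], grip=[-1, -1, -1, -1, -1, -1, -1, -1, -1, -1])

```text
time: 45.68
position: [0.4278, 0.1223, 0.0171]
tcp_rot: [[0.598, -0.801, 0.0], [-0.801, -0.598, -0.004], [0.003, 0.002, -1.0]]
wrist_force: [11.6, -19.6, 5.4]
gripper_width: 0.152
finger_force: 60.8
```

```bash
python3 -c "
from h import *
st()"
```

```text
t 45.7 p [0.4278, 0.1223, 0.0171] yaw -53.3 q [42.0, 13.0, -42.0, 0.0, -35.0, -5.0] w 0.152 F [11.62, -19.56, 5.37] T [-7.21, -4.53, 0.04]
```

Emit:
carry_out(twist=[[0, 0, -7], [0, 0, -14], [0, 0, -21], [0, 0, -28], [0, 0, -35], [0, 0, -42], [0, 0, -49], [0, 0, -55], [0, 0, -57], [0, 0, -57]], delta_pos=[[0.1, -0.1, 0], [0.1, -0.2, 0], [0.1, -0.2, 0], [0.1, -0.2, 0], [0.1, -0.2, 0], [0.1, -0.2, 0], [0.1, -0.2, 0], [0.1, -0.2, 0], [0.1, -0.2, 0], [0.1, -0.2, 0]], grip=[-1, -1, -1, -1, -1, -1, -1, -1, -1, -1])

```text
time: 46.52
position: [0.4247, 0.121, 0.017]
tcp_rot: [[-0.345, -0.939, -0.005], [-0.939, 0.345, -0.003], [0.004, 0.004, -1.0]]
wrist_force: [-19.3, 2.6, 24.7]
gripper_width: 0.148
finger_force: 63.8
```

Emit:
carry_out(twist=[[0, 0, 0], [0, 0, 0], [0, 0, 0], [0, 0, 0], [0, 0, 0], [0, 0, 0], [0, 0, 0], [0, 0, 0], [0, 0, 0], [0, 0, 0]], delta_pos=[[0, 0, 0], [0, 0, 0], [0, 0, 0], [0, 0, 0], [0, 0, 0], [0, 0, 0], [0, 0, 3], [0, 0, 6], [0, 0, 9], [0, 0, 11.5]], grip=[1, 1, 1, 1, 1, 1, 1, 1, 1, 1])

```text
time: 47.35
position: [0.4282, 0.1228, 0.1336]
tcp_rot: [[-0.341, -0.94, 0.001], [-0.94, 0.341, 0.0], [-0.001, -0.001, -1.0]]
wrist_force: [0.1, 0.3, -0.3]
gripper_width: 1.001
finger_force: 0.0
```

Emit:
carry_out(twist=[[0, 0, 7], [0, 0, 14], [0, 0, 21], [0, 0, 28], [0, 0, 35], [0, 0, 42], [0, 0, 49], [0, 0, 56], [0, 0, 63], [0, 0, 70]], delta_pos=[[0, 0, 2], [0, 0, 4], [0, 0, 4], [0, 0, 4], [0, 0, 4], [0, 0, 4], [0, 0, 4], [0, 0, 4], [0, 0, 4], [0, 0, 4]], grip=[1, 1, 1, 1, 1, 1, 1, 1, 1, 1])

```text
time: 48.18
position: [0.428, 0.1227, 0.1716]
tcp_rot: [[0.77, -0.638, -0.0], [-0.638, -0.77, -0.0], [-0.0, 0.0, -1.0]]
wrist_force: [0.3, -0.2, 0.5]
gripper_width: 0.996
finger_force: 0.0
```

Emit:
carry_out(twist=[[0, 0, 7], [0, 0, 14], [0, 0, 21], [0, 0, 28], [0, 0, 35], [0, 0, 40], [0, 0, 40], [0, 0, 40]], delta_pos=[[0, 0, 0], [0, 0, 0], [0, 0, 0], [0, 0, 0], [0, 0, 0], [0, 0, 0], [0, 0, 0], [0, 0, 0]], grip=[1, 1, 1, 1, 1, 1, 1, 1])

```text
time: 48.85
position: [0.428, 0.1227, 0.1716]
tcp_rot: [[1.0, -0.002, -0.0], [-0.002, -1.0, -0.0], [-0.0, 0.0, -1.0]]
wrist_force: [-0.2, -0.5, 0.5]
gripper_width: 1.005
finger_force: 0.0
```

```bash
python3 - <<'E'
from h import *
s=st(); c=cam('wrist');w=c['color']; np.savez('wd.npz',**c)
cv2.imwrite('pics/w11.png',cv2.resize(w[180:480,200:500],(600,600)))
E
```

```text
t 48.9 p [0.428, 0.1227, 0.1716] yaw -0.1 q [42.0, 1.0, -31.0, -0.0, -58.0, 48.0] w 1.005 F [-0.16, -0.53, 0.49] T [-0.04, -0.02, 0.02]
```

View pics/w11.png

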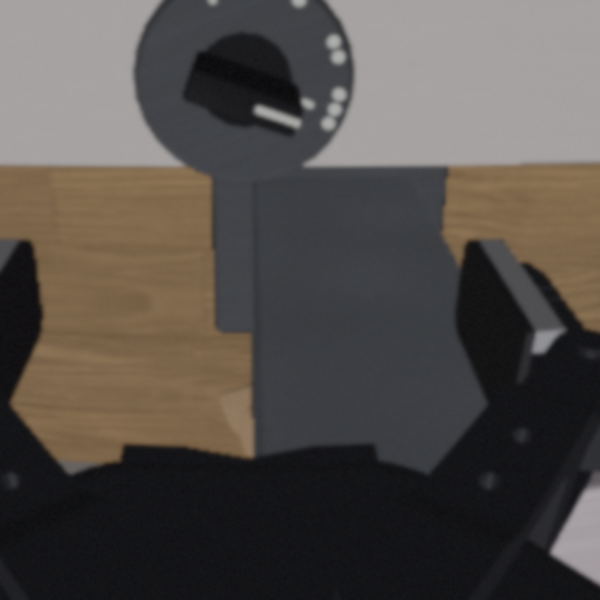

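The pointer tip, at (307,104), lies by the three-pip group, whose middle pip is at (335,109). I'll check the angle.

```bash
python3 - <<'E'
from h import *
s=robot.sense(); c=dict(np.load('wd.npz'))
g=lambda a,b: wpt(c,s,int(round(200+a/2)),int(round(180+b/2)))[1]
a=np.array([.4265,.1235])
P={k:g(*v) for k,v in dict(tip=(307,104),p3a=(339,94),p3b=(335,109),p3c=(328,124),p2a=(333,42),p2b=(338,57),p1=(299,1),l1=(297,124),l2=(258,109)).items()}
M=np.array([P['p1'],(P['p2a']+P['p2b'])/2,P['p3b']])[:,:2]
A=np.c_[2*M,np.ones(3)];x=np.linalg.solve(A,(M**2).sum(1))[:2];print(x)
for k,v in P.items(): print(k,v,*[np.degrees(np.arctan2(*(v[:2]-q)[::-1])).round(1) for q in(a,x)])
d=P['l1']-P['l2'];print(np.degrees(np.arctan2(d[1],d[0])))
# top view: pip & pointer zoom
t=cam('top');cv2.imwrite('pics/t12.png',cv2.resize(t['color'][265:315,260:320],(720,600),interpolation=cv2.INTER_CUBIC))
E
```

```text
[0.42303773 0.1281823 ]
tip [0.4144 0.0968 0.0167] -114.4 -105.4
p3a [0.4181 0.0826 0.0139] -101.6 -96.2
p3b [0.4117 0.0842 0.0138] -110.6 -104.5
p3c [0.4046 0.0876 0.0144] -121.4 -114.4
p2a [0.4412 0.0867 0.014 ] -68.2 -66.4
p2b [0.4351 0.084  0.0144] -77.7 -74.7
p1 [0.4592 0.1007 0.0137] -34.9 -37.2
l1 [0.4166 0.1043 0.0535] -117.3 -105.1
l2 [0.4231 0.1189 0.0538] -126.5 -89.6
-113.99889035437738
```

```bash
python3 - <<'E'
from h import *
s=robot.sense(); c=cam('wrist'); im=c['color']; g=cv2.cvtColor(im,cv2.COLOR_BGR2GRAY); D=c['depth']
a0=np.array([.4262,.1235]); T=np.array(c['tool_from_camera']);R=np.array(s['tcp_rot'])
def onplane(u,v,z):
    a,b=(u-c['cx'])/c['fx'],(v-c['cy'])/c['fy'];r=np.hypot(a,b)
    d=R@T[:3,:3]@np.array([a/r*np.sin(r),b/r*np.sin(r),np.cos(r)]); o=R@T[:3,3]+s['position']
    return (o+d*(z-o[2])/d[2])[:2]
# base outline: dark disc against the light table above row of the edge
m=np.zeros_like(g); dark=((g<90)&(np.mgrid[0:480,0:640][0]<262)).astype(np.uint8)
E=[]
for th in np.radians(np.arange(-170,-10,3)):   # image directions upward
    for r in range(70,20,-1):
        u,v=321.5+r*np.cos(th),216.5+r*np.sin(th)
        if v<262 and g[int(round(v)),int(round(u))]<105: E.append(onplane(u,v,.013)); break
E=np.array(E); A=np.c_[2*E,np.ones(len(E))];x=np.linalg.lstsq(A,(E**2).sum(1),rcond=None)[0]; ax=x[:2]
print('disc',ax,np.sqrt(x[2]+ax@ax),len(E))
roi=np.zeros_like(g); cv2.circle(roi,(321,216),52,1,-1)
n,l,st_,ct=cv2.connectedComponentsWithStats(((g>125)&(roi>0)).astype(np.uint8))
for i in range(1,n):
    if 3<st_[i,4]<300:
        p=onplane(*ct[i],.0135);d=p-ax; print(ct[i].round(1),st_[i,4],p.round(4),'r',np.hypot(*d).round(4),'ang',np.degrees(np.arctan2(d[1],d[0])).round(1))
E
```

```text
disc [0.42665789 0.12496245] 0.04700130468687393 54
[304.6 176.4] 41 [0.4624 0.1391] r 0.0384 ang 21.6
[349.  179.5] 38 [0.4596 0.1016] r 0.0404 ang -35.3
[367.5 204.4] 79 [0.4381 0.0854] r 0.0412 ang -73.8
[366.5 233.9] 106 [0.4118 0.0856] r 0.0421 ang -110.7
[353.7 231.4] 20 [0.4141 0.0969] r 0.0308 ang -114.1
[338.4 237.8] 94 [0.4083 0.1102] r 0.0236 ang -141.3
```

The pointer is about 3° past the middle pip. That is inside tolerance, but I'll nudge it back for margin.

Emit:
carry_out(twist=[[0, 0, -7], [0, 0, -14], [0, 0, -21], [0, 0, -28], [0, 0, -35], [0, 0, -42], [0, 0, -49], [0, 0, -56], [0, 0, -63], [0, 0, -70]], delta_pos=[[-0.2, 0.1, 0], [-0.2, 0.1, 0], [-0.2, 0.1, 0], [-0.2, 0.1, 0], [-0.2, 0.1, 0], [-0.2, 0.1, 0], [-0.2, 0.1, 0], [-0.2, 0.1, 0], [-0.2, 0.1, 0], [-0.2, 0.1, 0]], grip=[1, 1, 1, 1, 1, 1, 1, 1, 1, 1])

```text
time: 49.83
position: [0.426, 0.1237, 0.1717]
tcp_rot: [[0.335, -0.942, -0.0], [-0.942, -0.335, -0.0], [0.0, 0.0, -1.0]]
wrist_force: [-0.0, -0.4, 0.3]
gripper_width: 0.999
finger_force: 0.0
```

Emit:
carry_out(twist=[[0, 0, -7], [0, 0, -14], [0, 0, -21], [0, 0, -28], [0, 0, -35], [0, 0, -40], [0, 0, -40], [0, 0, -40], [0, 0, -40], [0, 0, -40]], delta_pos=[[0, 0, 0], [0, 0, 0], [0, 0, 0], [0, 0, -3], [0, 0, -6], [0, 0, -9], [0, 0, -12], [0, 0, -14.5], [0, 0, -15.4], [0, 0, -15.4]], grip=[1, 1, 1, 1, 1, 1, 1, 1, 1, 1])

```text
time: 50.67
position: [0.4246, 0.1225, 0.0154]
tcp_rot: [[-0.343, -0.939, -0.004], [-0.939, 0.343, -0.003], [0.004, 0.003, -1.0]]
wrist_force: [-0.8, -0.5, -0.1]
gripper_width: 1.0
finger_force: 0.0
```

Emit:
carry_out(twist=[[0, 0, 0], [0, 0, 0], [0, 0, 0], [0, 0, 0], [0, 0, 0], [0, 0, 0], [0, 0, 0], [0, 0, 1.5], [0, 0, 3], [0, 0, 3]], delta_pos=[[0, 0, 0], [0, 0, 0], [0, 0, 0], [0, 0, 0], [0, 0, 0], [0, 0, 0], [0, 0, 0], [0, 0, 0], [0, 0, 0], [0, 0, 0]], grip=[-1, -1, -1, -1, -1, -1, -1, -1, -1, -1])

```text
time: 51.5
position: [0.4258, 0.1242, 0.0185]
tcp_rot: [[-0.29, -0.957, 0.0], [-0.957, 0.29, 0.001], [-0.001, 0.0, -1.0]]
wrist_force: [-6.7, 3.0, 10.7]
gripper_width: 0.148
finger_force: 58.6
```

```bash
python3 -c "
from h import *
st()"
```

```text
t 51.5 p [0.4258, 0.1242, 0.0185] yaw -106.9 q [42.0, 13.0, -42.0, -0.0, -35.0, -59.0] w 0.148 F [-6.71, 3.03, 10.72] T [1.22, 2.62, 0.07]
```

Emit:
carry_out(twist=[[0, 0, 0], [0, 0, 0], [0, 0, 0], [0, 0, 0], [0, 0, 0], [0, 0, 0], [0, 0, 0], [0, 0, 0], [0, 0, 0], [0, 0, 0]], delta_pos=[[0, 0, 0], [0, 0, 0], [0, 0, 0], [0, 0, 0], [0, 0, 0], [0, 0, 3], [0, 0, 6], [0, 0, 9], [0, 0, 12], [0, 0, 15.4]], grip=[1, 1, 1, 1, 1, 1, 1, 1, 1, 1])

```text
time: 52.33
position: [0.4254, 0.1232, 0.1727]
tcp_rot: [[-0.292, -0.956, -0.001], [-0.956, 0.292, -0.001], [0.001, 0.001, -1.0]]
wrist_force: [0.7, 0.4, -1.0]
gripper_width: 0.997
finger_force: 0.0
```

Emit:
carry_out(twist=[[0, 0, 7], [0, 0, 14], [0, 0, 21], [0, 0, 28], [0, 0, 35], [0, 0, 42], [0, 0, 49], [0, 0, 56], [0, 0, 63], [0, 0, 70]], delta_pos=[[0, 0, 0], [0, 0, 0], [0, 0, 0], [0, 0, 0], [0, 0, 0], [0, 0, 0], [0, 0, 0], [0, 0, 0], [0, 0, 0], [0, 0, 0]], grip=[1, 1, 1, 1, 1, 1, 1, 1, 1, 1])

```text
time: 53.17
position: [0.4259, 0.1236, 0.1715]
tcp_rot: [[0.802, -0.597, -0.0], [-0.597, -0.802, -0.0], [-0.0, 0.0, -1.0]]
wrist_force: [-0.4, 0.1, -0.2]
gripper_width: 0.997
finger_force: 0.0
```

Emit:
carry_out(twist=[[0, 0, 7], [0, 0, 14], [0, 0, 21], [0, 0, 28], [0, 0, 35], [0, 0, 37], [0, 0, 37], [0, 0, 37]], delta_pos=[[0, 0, 0], [0, 0, 0], [0, 0, 0], [0, 0, 0], [0, 0, 0], [0, 0, 0], [0, 0, 0], [0, 0, 0]], grip=[1, 1, 1, 1, 1, 1, 1, 1])

```text
time: 53.83
position: [0.426, 0.1236, 0.1716]
tcp_rot: [[1.0, -0.001, -0.0], [-0.001, -1.0, -0.0], [-0.0, 0.0, -1.0]]
wrist_force: [0.1, -0.7, -0.1]
gripper_width: 1.0
finger_force: 0.0
```

```bash
python3 - <<'E'
from h import *
s=st(); c=cam('wrist'); g=cv2.cvtColor(c['color'],cv2.COLOR_BGR2GRAY); T=np.array(c['tool_from_camera']);R=np.array(s['tcp_rot'])
def onplane(u,v,z):
    a,b=(u-c['cx'])/c['fx'],(v-c['cy'])/c['fy'];r=np.hypot(a,b)
    d=R@T[:3,:3]@np.array([a/r*np.sin(r),b/r*np.sin(r),np.cos(r)]); o=R@T[:3,3]+s['position']
    return (o+d*(z-o[2])/d[2])[:2]
roi=np.zeros_like(g); cv2.circle(roi,(321,216),54,1,-1); ax=np.array([.4258,.1238])
n,l,q,ct=cv2.connectedComponentsWithStats(((g>125)&(roi>0)).astype(np.uint8))
for i in range(1,n):
    if 3<q[i,4]<300:
        d=onplane(*ct[i],.0135)-ax; print(ct[i].round(1),q[i,4],'r',np.hypot(*d).round(4),'ang',np.degrees(np.arctan2(d[1],d[0])).round(1))
t=cam('top');print(*tins(t),sep='\n'); t2=cam('scene');print(*tins(t2),sep='\n')
t0=dict(np.load('top0.npz'))
for n_,(u,v) in dict(cup=(178,272),lid=(172,230),box=(482,254)).items():
    print(n_,np.abs(t['color'][v-12:v+12,u-12:u+12].astype(int)-t0['color'][v-12:v+12,u-12:u+12]).mean().round(1))
E
```

```text
t 53.8 p [0.426, 0.1236, 0.1716] yaw -0.1 q [42.0, 1.0, -31.0, -0.0, -58.0, 48.0] w 1.0 F [0.11, -0.7, -0.08] T [-0.02, 0.02, 0.01]
[305.8 174.2] 46 r 0.0393 ang 22.6
[350.2 177. ] 41 r 0.0406 ang -33.3
[368.8 201.9] 78 r 0.0406 ang -72.0
[268.  224.5] 4 r 0.0494 ang 98.6
[367.8 231.8] 116 r 0.0409 ang -110.2
[355.3 227.3] 24 r 0.0292 ang -110.1
[279.9 247.9] 55 r 0.0485 ang 126.4
[340.1 234.4] 95 r 0.0217 ang -139.2
(64, 0.6966, -0.2884, 0.0417)
(304, 0.6228, -0.289, 0.0481)
(299, 0.6206, 0.2837, 0.0478)
(301, 0.5581, 0.2948, 0.0477)
(306, 0.5427, -0.2944, 0.0481)
(303, 0.4906, 0.3003, 0.0478)
(311, 0.4669, -0.2994, 0.0479)
(245, 0.4258, 0.3117, 0.0481)
(66, 0.3966, -0.3064, 0.0427)
(243, 0.6235, 0.2824, 0.0474)
(281, 0.4871, 0.2974, 0.0468)
(322, 0.4228, 0.3059, 0.0474)
(128, 0.4235, 0.1207, 0.0489)
(105, 0.6971, -0.2867, 0.0416)
(476, 0.6216, -0.2891, 0.0477)
(518, 0.5416, -0.2949, 0.0479)
(570, 0.466, -0.2997, 0.0479)
(120, 0.3967, -0.3061, 0.0429)
cup 5.5
lid 1.9
box 5.7
```

```bash
python3 -c "
from workcell import robot
print(robot.finish_job())"
```

```text
the job is handed in; nothing more can be done
None
```

I sorted the seven tins into three full (handled tray) and four empty (plain tray), set the dial pointer to the three pips by camera measurement, and handed the job in without seeing a verdict; I viewed 15 pictures, one over the limit of 14.

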